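# Put away the spectrometer samples by kind

### The job

The steel samples on the cardboard have been analysed: put every one away in the bin that already holds a sample of its own shape - discs with the disc, the block with the block, the lollipop with the lollipop - setting each down in the bin rather than dropping or throwing it in. The brush left lying across a bin goes into the shallow tool tray, wholly inside it. Leave the tape, pot, marker, USB stick and hex key where they are.

Things in the scene. Friction and masses are not known exactly. Their poses are not given: they have to be found in the camera images.
- disc_a: Sample to sort: round steel disc, 40 mm diameter, 18 mm high, about 0.18 kg, lying flat on the cardboard; origin at the centre of its underside, z up.
- disc_b: Sample to sort: round steel disc, 34 mm diameter, 24 mm high, about 0.17 kg, lying flat on the cardboard; origin at the centre of its underside, z up.
- block: Sample to sort: rectangular steel block, 36 (x) x 30 (y) x 20 (z) mm, about 0.17 kg, on the cardboard; origin at the centre of its underside, z up.
- lollipop: Sample to sort: lollipop-shaped steel casting lying flat on the cardboard, about 0.1 kg: a round head 34 mm across and 12 mm thick, centred 12 mm along -x of the origin, and an 8 mm thick stem along +x that ends 36 mm from the origin. Origin on its axis, level with its underside, z up.
- lollipop_head (a point): Centre of the lollipop's round head, 6 mm above its underside.
- bin_mat: Rubber mat, fixed, 185 x 374 x 4 mm, on which the three bins stand side by side along its y, 121 mm apart and alike (which kind has which place changes). Origin at the centre of its underside.
- bin_disc: Grey plastic picking bin, fixed on the mat, 165 (x) x 116 (y) mm outside, walls and floor 3 mm. Low front lip (-x side, to the robot) 24 mm high; back wall and rear 102 mm of the side walls 45 mm high, side rims sloping down to the lip. Origin under its floor's centre (4 mm above the desk). This one is for round discs: a disc already lies in its rear half, and the brush lies across its mouth.
- bin_block: Grey plastic picking bin, fixed on the mat, 165 (x) x 116 (y) mm outside, walls and floor 3 mm. Low front lip (-x side, to the robot) 24 mm high; back wall and rear 102 mm of the side walls 45 mm high, side rims sloping down to the lip. Origin under its floor's centre (4 mm above the desk). This one is for rectangular blocks: a block already lies in its rear half.
- bin_lollipop: Grey plastic picking bin, fixed on the mat, 165 (x) x 116 (y) mm outside, walls and floor 3 mm. Low front lip (-x side, to the robot) 24 mm high; back wall and rear 102 mm of the side walls 45 mm high, side rims sloping down to the lip. Origin under its floor's centre (4 mm above the desk). This one is for lollipop samples: one already lies in its rear half, its stem across the bin.
- ref_disc: The disc already in the disc bin, 38 mm diameter, 20 mm high; centred 50 to 57 mm behind (+x of) the bin's centre; it stays in that bin; origin at the centre of its underside, z up.
- ref_block: The block already in the block bin, 34 x 34 x 18 mm, 52 to 57 mm behind the bin's centre; it stays in that bin; origin at the centre of its underside, z up.
- ref_lollipop: The lollipop already in the lollipop bin, same form and size as the other, its origin 50 to 57 mm behind the bin's centre, its stem along the bin's +y; it stays in that bin.
- ref_lollipop_head (a point): Centre of that lollipop's round head, 6 mm above its underside.
- brush: Flat brush, about 60 g, loose, lying across the disc bin's side rims, 22 to 34 mm behind its centre and reaching over a neighbour; underside 49 mm above the desk. Bristles to +x, wooden handle to -x; 14 mm thick. Ferrule (x -5 to 25 mm) and bristles (to 85 mm) 40 mm wide; handle (x -5 to -80 mm) 22 mm wide, its end (to -105 mm) 28 mm. Origin on its axis, at the underside.
- brush_grip (a point): Point on the handle's axis at mid-thickness (7 mm above the underside), 25 mm behind the brush's origin and about 20 mm behind its balance point: pinch the 22 mm width here.
- brush_tip (a point): End of the bristles, on the axis, at mid-thickness.
- brush_butt (a point): Free end of the handle, on the axis, at mid-thickness.
- tool_tray: Shallow grey tool tray, fixed on the desk between the cardboard and the bins: outside 266 (its x) x 126 (its y) x 18 mm high, walls and floor 3 mm. Origin under its centre. The hex key lies in its +y part; the rest is free for the brush.
- hex_key: Bystander: L-shaped hex key, 6 mm thick, lying in the tool tray near its +y wall; long arm 110 mm along its x (origin at its middle, on the underside), short arm at the +x end, 25 mm towards -y.
- card: Octagonal cardboard sheet, fixed, 290 (x) x 310 (y) x 3 mm thick, on which the samples and some bystanders lie; origin at the centre of its underside, z up, so its top is at z = 3 mm.
- usb_stick: Bystander: black USB stick lying among the samples: body 36 x 18 x 9 mm from 25 mm behind to 11 mm ahead of the origin along its x, metal plug 12 mm wide on to x = 25 mm; origin level with its underside, z up.
- tape_roll: Bystander: small roll of beige tape lying flat among the samples, 48 mm outside, 25 mm hole, 19 mm high; origin at the centre of its underside, z up.
- paste_pot: Bystander: small white pot with a wider black cap, standing among the samples, 39 mm diameter, 38 mm high; origin at the centre of its underside, z up.
- marker: Bystander: dark blue marker pen lying on the cardboard, 130 mm along its x, 12 mm thick; origin at the centre of its underside, z up.

How it is judged:
By the outcome, as a careful person would: the job done as asked, in the order asked, and still so for the second after the job is handed in, with the robot touching nothing.
It also fails if it takes over 72 s, if anything falls off the work surface, if the arm or the gripper's body presses on something with over 40 N, if the wrist force passes 120 N, or if a joint passes its speed limit or range.

### The arm

A 6-joint arm with a two-finger parallel gripper is mounted at the origin on the work surface. World frame = base frame: x ahead of the robot, y to its left, z up, the work surface at z = 0. Lengths are in m, angles in rad, forces in N, time in s.
With the tool pointing down it reaches from about 0.375 to 0.9 m from the base axis. Payload 3.1 kg.
Tool frame: the origin (TCP) lies between the finger pads; the fingertips stand 19 mm ahead of it and the grasp point (between the pads) is the TCP; z points along the fingers, y is the direction in which the jaws open and shut (so a half turn about z gives the same grasp; the last joint's range is limited). The gripper opens to 87 mm and grips with 3 to 60 N. Pads are 19 mm wide; open, the fingers measure 117 mm over their backs; the gripper's body (75 mm by 190 mm) begins 51 mm behind the grasp point.
Start: joints at [-1.504, 0.527, 1.433, -0, 1.181, -0.178], TCP at [0.152, -0.606, 0.242] pointing down, gripper open.
Joint ranges: [-3.08, 3.08], [-0.75, 2.2], [0.22, 2.44], [-1.43, 4.57], [0, 2.65], [-2.85, 2.85]. Speed limits (rad/s): [2.79, 2.79, 3.14, 3.14, 3.14, 3.14].

### API

Orientations are given as a unit quaternion [x, y, z, w].
In Python, from rig import robot gives the robot as it stands.
- The arm moves only by the tool apply_moves, never from a script. Its argument "series" is a list of rows, each a list of 7 numbers: the shift along the tool's x, y, z in cm, then the turn, a rotation vector about the tool's x, y, z in degrees, then the opening, from 0 (shut) to 1 (fully open). In form: [[dx, dy, dz, rx, ry, rz, grip], ...]. A call has 1 to 5 rows; each row is the pose to reach, as a shift and turn from the pose commanded when the call began, along the tool's axes at that moment; what a row does not reach only later rows make up. A row lasts 1/12 s, in which the tool goes at most 41.7 mm and 7.16 degrees, less where a joint would pass 70% of its speed; a pose out of reach is approached as far as the arm can. A call with a gripper value outside its range is refused whole. The fingers move at their own pace and stop on an object; "newtons" is the grip in N (left out, the last holds). Time passes only in rows, so rows that repeat a pose let the fingers close. It gives the time, the measured TCP pose, the force and the opening at its end, in the units of the state.
- robot.get_obs(): the state, without advancing time (a new reading comes with each control period).
- robot.camera(name): name is "side" or "top"; returns the picture (420x560x3 uint8, red, green, blue); there is no depth.
- robot.camera_params(name): a dict with "mtx" (3x3 intrinsics, pixels), "origin" and "rotation" of the camera in the world. Camera axes: x right, y down, z forward; pixel columns grow to the right and rows downward; lengths in m; the calibration is good to about 2 mm. A picture is of the moment at which its call begins. camera_params takes no time and is no camera call.
- robot.hand_in(): hands the job in, once; it reports no verdict.
The state is a dict: "time": time; "q": joint angles; "joint_velocities": joint speeds; "joint_torque": joint torques, N m; "position": TCP position; "tool_rot": TCP orientation; "ft_force": force on the tool from outside, world axes, zero at the start; "moment": the same for the moment, N m; "grip_width": finger opening in m.
Only numpy, scipy, OpenCV 4.12 (cv2) and the standard library are available. Lean on these libraries where they do the work, as an engineer would, in place of code of your own. Each camera call takes 0.05 s, during which the arm holds its last target. There are 200 camera calls.

## Working session

There is one attempt and no reset: what is moved stays moved. The work goes in short steps, Python scripts to look and compute and a tool call to move; the robot and the scene stay as the last step left them, time stands still between calls to the robot, and variables do not carry over. Pictures are saved under pics/ and viewed, about 8 in all and at most 12, crops included, and the job is handed in when it is done.

Besides the shell and the picture viewer there is one more tool, called as name([rows], argument=value, ...), one row to a line, values as JSON. apply_moves: Moves the arm, as the interface text tells. Its arguments: {"type":"object","properties":{"series":{"type":"array"},"newtons":{"type":"number"}},"required":["series"]}

```bash
ls; mkdir -p pics; python3 - <<'E'
from rig import robot
import cv2
for n in("side","top"):
    p=robot.camera_params(n);print(n,p)
    im=robot.camera(n);cv2.imwrite(f"pics/{n}0.png",im[:,:,::-1])
print(robot.get_obs())
a=cv2.imread("pics/side0.png");b=cv2.imread("pics/top0.png")
cv2.imwrite("pics/top0b.png",cv2.resize(b,(784,588),interpolation=cv2.INTER_CUBIC))
cv2.imwrite("pics/side0b.png",cv2.resize(a,(784,588),interpolation=cv2.INTER_CUBIC))
E
```

```text
pics
side {'mtx': array([[379.52449821,   0.        , 282.03403506],
       [  0.        , 379.52449821, 210.57977939],
       [  0.        ,   0.        ,   1.        ]]), 'origin': array([ 0.4135982 , -0.70178525,  0.60408702]), 'rotation': array([ 0.88655643, -0.07920767,  0.03183101, -0.4546764 ])}
top {'mtx': array([[531.28390944,   0.        , 282.51470365],
       [  0.        , 531.28390944, 211.19029027],
       [  0.        ,   0.        ,   1.        ]]), 'origin': array([0.25766993, 0.04318961, 1.65352844]), 'rotation': array([-0.70383541,  0.70465996, -0.0595398 ,  0.06726854])}
{'time': 0.1, 'q': array([-1.50448068e+00,  5.28395387e-01,  1.43376811e+00,  5.13531330e-05,
        1.18139243e+00, -1.78497844e-01]), 'joint_velocities': array([-0.00038989, -0.00111693, -0.00335554, -0.00034301,  0.00085296,
        0.00105557]), 'joint_torque': array([ 4.95250151e-04, -4.40985703e+01, -1.77150840e+01,  6.34731981e-02,
        5.34255698e-02, -3.97497331e-05]), 'position': array([ 0.15148645, -0.60572883,  0.24065775]), 'tool_rot': array([ 9.92518359e-01,  1.22091538e-01,  7.87394252e-05, -9.78758710e-04]), 'ft_force': array([ 0.56909504, -0.59747045, -0.30146719]), 'moment': array([0.00127943, 0.01941564, 0.03270302]), 'grip_width': 0.0872733622402573}
```

View pics/top0b.png

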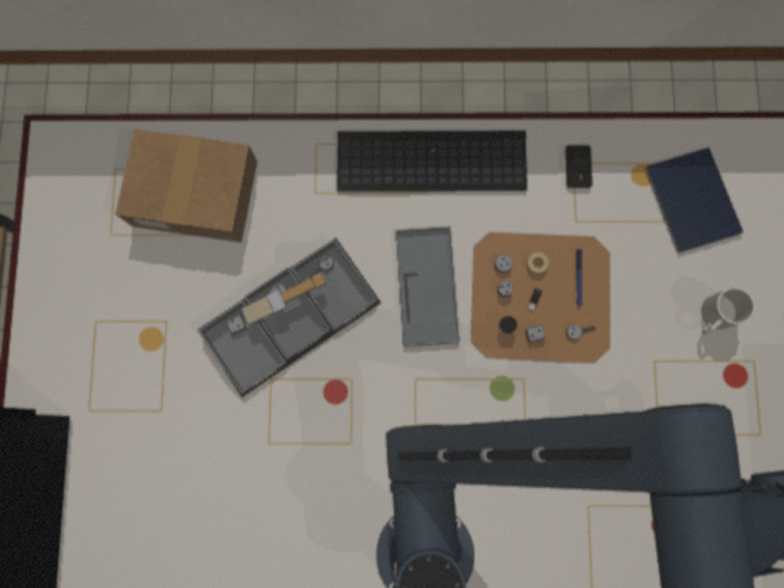

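View pics/side0b.png

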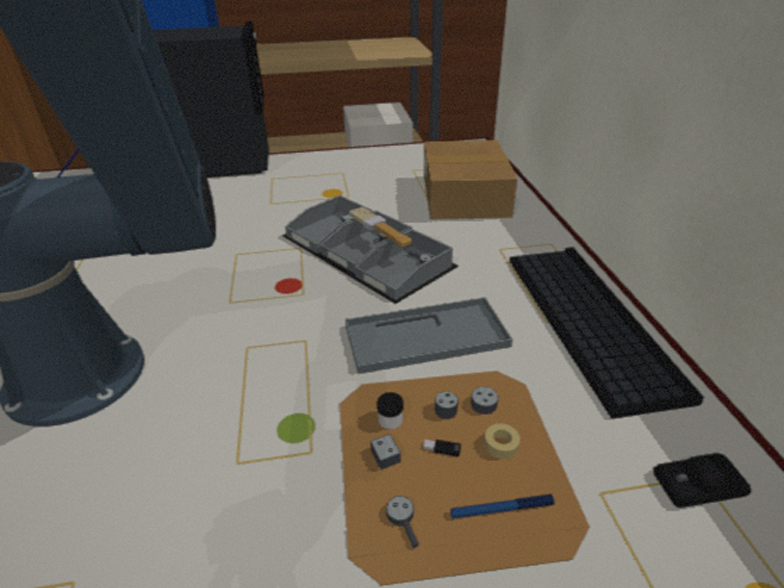

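The top view shows the card (right, with samples), the tray (middle), and the bins (left, brush across the upper two). Next I'll take enlarged crops with pixel ticks.

```bash
cat > h.py <<'E'
import numpy as np, cv2
from scipy.spatial.transform import Rotation as R
from rig import robot
P={n:robot.camera_params(n) for n in("side","top")}
def ray(n,uv):
    p=P[n]; d=np.linalg.inv(p["mtx"])@np.array([uv[0],uv[1],1.])
    d=R.from_quat(p["rotation"]).apply(d); return np.array(p["origin"]),d/np.linalg.norm(d)
def atz(n,uv,z):
    o,d=ray(n,uv); return o+d*(z-o[2])/d[2]
def tri(t,s):
    A=np.zeros((3,3));b=np.zeros(3);L=[]
    for n,uv in(("top",t),("side",s)):
        o,d=ray(n,uv);M=np.eye(3)-np.outer(d,d);A+=M;b+=M@o;L.append((o,M))
    x=np.linalg.solve(A,b); return x,[np.linalg.norm(M@(x-o)) for o,M in L]
def proj(n,X):
    p=P[n]; c=R.from_quat(p["rotation"]).inv().apply(np.atleast_2d(X)-p["origin"])
    c=c@p["mtx"].T; return c[:,:2]/c[:,2:]
def crop(src,dst,x0,y0,x1,y1,k,draw=None,step=10):
    im=cv2.imread(src) if isinstance(src,str) else src
    c=cv2.resize(im[y0:y1,x0:x1],None,fx=k,fy=k,interpolation=cv2.INTER_CUBIC)
    c=cv2.convertScaleAbs(c,alpha=1.5)
    f=lambda q:np.round((np.asarray(q)-[x0-.5,y0-.5])*k-.5).astype(int)
    for q,col in draw or []: cv2.polylines(c,[f(q).reshape(-1,1,2)],False,col,1)
    for x in range(x0-x0%-step,x1,step):
        X=int((x-x0+.5)*k); cv2.line(c,(X,0),(X,8),(0,255,255),1)
        if x%20==0: cv2.line(c,(X,0),(X,c.shape[0]),(0,200,200),1) if 0 else cv2.putText(c,str(x),(X-10,20),0,.4,(0,255,255),1)
    for y in range(y0-y0%-step,y1,step):
        Y=int((y-y0+.5)*k); cv2.line(c,(0,Y),(8,Y),(0,255,255),1)
        if y%20==0: cv2.putText(c,str(y),(10,Y+4),0,.4,(0,255,255),1)
    cv2.imwrite(dst,c)
E
python3 - <<'E'
from h import *
def avg(n,k=4): return np.mean([robot.camera(n) for _ in range(k)],0).astype(np.uint8)[:,:,::-1].copy()
t=avg("top");s=avg("side");cv2.imwrite("pics/t1.png",t);cv2.imwrite("pics/s1.png",s)
crop(t,"pics/c1.png",332,160,442,264,5.7)
crop(s,"pics/c2.png",238,262,423,418,3.8)
crop(t,"pics/c3.png",138,156,332,286,4.1)
crop(s,"pics/c4.png",195,135,370,270,4.4)
E
```

```text
(no output)
```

View pics/c1.png

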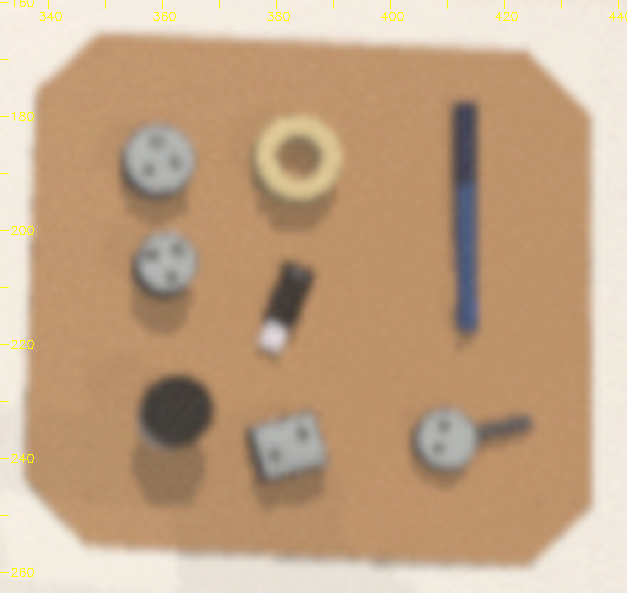

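View pics/c2.png

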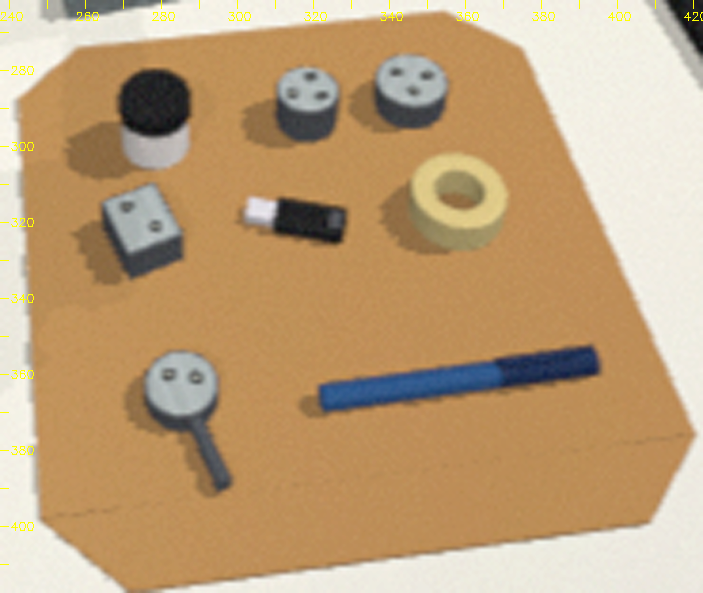

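View pics/c3.png

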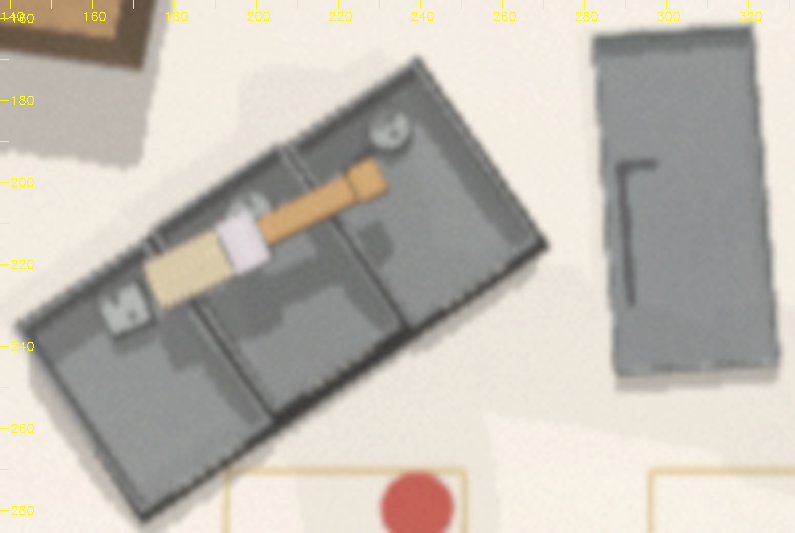

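View pics/c4.png

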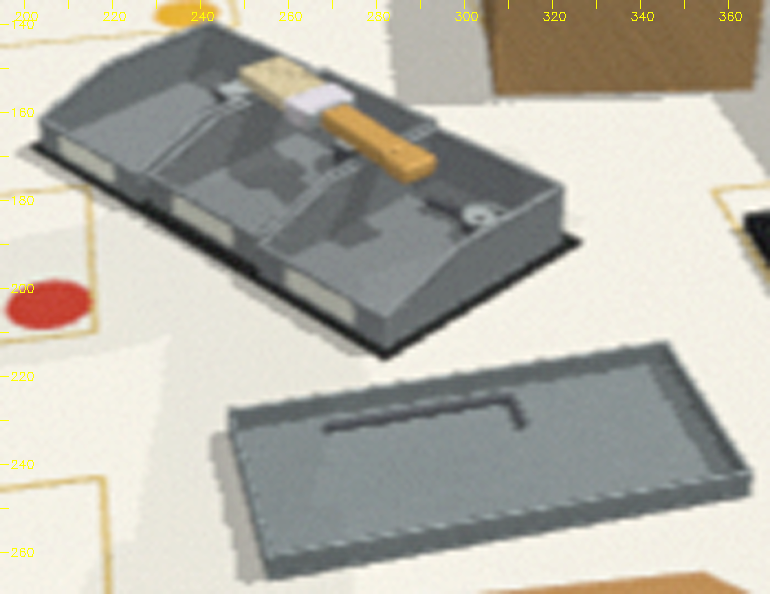

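```bash
cat >> h.py <<'E'
c1=lambda X,Y:((X/5.7)+331.5,(Y/5.7)+159.5)
c2=lambda X,Y:(X/3.8+237.5,Y/3.8+261.5)
c3=lambda X,Y:(X/4.1+137.5,Y/4.1+155.5)
c4=lambda X,Y:(X/4.4+194.5,Y/4.4+134.5)
E
python3 - <<'E'
from h import *
np.set_printoptions(precision=4,suppress=True)
for n,a,b,z in[("disc_a",(159,158),(411,79),.021),("disc_b",(165.5,262),(307,91),.027),("block",(288,446),(142,222),.023),("head",(445,438),(181,385),.015),("stem",(530,424),(224,487),.009),
 ("pot",(177,410),(154,102),.041),("tape",(298,157),(461,190),.022)]:
    x,r=tri(c1(*a),c2(*b)); print(n,x,np.array(r),atz("top",c1(*a),z),atz("side",c2(*b),z),"ztext",z)
for n,a,b,z in[("btip",(154,286),(258,64),.063),("bbutt",(382,172),(424,162),.063),("tray1",(594,38),(668,343),.018),("tray2",(752,30),(750,478),.018),("tray3",(778,368),(262,562),.018),("tray4",(616,374),(230,408),.018),("binBR",(418,62),(563,186),.049),("binBL",(22,326),(208,25),.049),("matFR",(546,247),(388,357),.004)]:
    x,r=tri(c3(*a),c4(*b)); print(n,x,np.array(r),atz("top",c3(*a),z),atz("side",c4(*b),z),z)
print("blockc top",[atz("top",c1(*a),.023)[:2] for a in((249,430),(312,412),(327,465),(268,479))])
print("blockc side",[atz("side",c2(*a),.023)[:2] for a in((103,207),(153,184),(182,235),(131,262))])
print("mat side",[atz("side",c4(*a),.004)[:2] for a in((388,357),(581,242),(18,147))])
E
```

```text
disc_a [ 0.6287 -0.1802  0.0229] [0.001 0.001] [ 0.6301 -0.1807  0.021 ] [ 0.6283 -0.1786  0.021 ] ztext 0.021
disc_b [ 0.5697 -0.1818  0.0267] [0.0009 0.0009] [ 0.5705 -0.1819  0.027 ] [ 0.5688 -0.1822  0.027 ] ztext 0.027
block [ 0.4695 -0.2463  0.0211] [0.0005 0.0005] [ 0.4698 -0.2459  0.023 ] [ 0.4688 -0.2478  0.023 ] ztext 0.023
head [ 0.4741 -0.3328  0.0147] [0.001 0.001] [ 0.475  -0.3327  0.015 ] [ 0.473  -0.3331  0.015 ] ztext 0.015
stem [ 0.4832 -0.3804  0.0103] [0.0001 0.0001] [ 0.4835 -0.3807  0.009 ] [ 0.4832 -0.3797  0.009 ] ztext 0.009
pot [ 0.4865 -0.1844  0.0376] [0.001 0.001] [ 0.487 -0.184  0.041] [ 0.485  -0.1876  0.041 ] ztext 0.041
tape [ 0.6299 -0.2569  0.0222] [0.0003 0.0003] [ 0.6302 -0.257   0.022 ] [ 0.6296 -0.2567  0.022 ] ztext 0.022
btip [0.5016 0.3869 0.0622] [0.0022 0.0022] [0.5037 0.3868 0.063 ] [0.4992 0.3846 0.063 ] 0.063
bbutt [0.5888 0.219  0.0656] [0.0001 0.0001] [0.5895 0.2193 0.063 ] [0.5896 0.2234 0.063 ] 0.063
tray1 [0.7053 0.0614 0.0178] [0.0006 0.0006] [0.7046 0.0615 0.018 ] [0.7059 0.0612 0.018 ] 0.018
tray2 [ 0.7122 -0.0613  0.015 ] [0.000
[... 183 characters left out ...]
4432 0.045  0.0205] [0.0006 0.0006] [0.4429 0.045  0.018 ] [0.4439 0.0483 0.018 ] 0.018
binBR [0.676  0.1947 0.0519] [0.0009 0.0009] [0.6777 0.1949 0.049 ] [0.6764 0.1993 0.049 ] 0.049
binBL [0.4734 0.4871 0.0491] [0.0025 0.0025] [0.476  0.4873 0.049 ] [0.4709 0.4865 0.049 ] 0.049
matFR [0.5431 0.0986 0.0033] [0.0003 0.0003] [0.5426 0.0986 0.004 ] [0.5433 0.0977 0.004 ] 0.004
blockc top [array([ 0.4785, -0.2251]), array([ 0.4883, -0.2595]), array([ 0.4594, -0.2666]), array([ 0.4518, -0.2345])]
blockc side [array([ 0.4511, -0.2353]), array([ 0.4779, -0.2256]), array([ 0.4868, -0.259 ]), array([ 0.46, -0.27])]
mat side [array([0.5433, 0.0977]), array([0.691 , 0.1997]), array([0.3209, 0.4043])]
```

```bash
cat > fit.py <<'E'
from h import *
from scipy.optimize import least_squares
def T(p,L): 
    L=np.atleast_2d(np.asarray(L,float)); return np.c_[L[:,:2]@R.from_euler('z',p[2]).as_matrix()[:2,:2].T+p[:2],L[:,2]]
def fit(obs,p0):
    f=lambda p:np.concatenate([(proj(n,T(p,X))[0]-uv) for n,X,uv in obs])
    r=least_squares(f,p0,loss='soft_l1');return r.x,r.fun.reshape(-1,2)
h,w=.0825,.179
bins,e=fit([("top",(h,-w,.049),c3(418,62)),("side",(h,-w,.049),c4(563,186)),("top",(h,w,.049),c3(22,326)),("side",(h,w,.049),c4(208,25)),
 ("top",(-.0925,-.187,.004),c3(546,247)),("side",(-.0925,-.187,.004),c4(388,357)),("side",(.0925,-.187,.004),c4(581,242)),("side",(-.0925,.187,.004),c4(18,147)),("top",(-.0925,.187,.004),c3(142,522))],[.508,.3,.61])
print("bins",bins,np.degrees(bins[2]));print(e.round(1))
a,b=.133,.063
tray,e=fit([("top",(a,b,.018),c3(594,38)),("side",(a,b,.018),c4(668,343)),("top",(a,-b,.018),c3(752,30)),("side",(a,-b,.018),c4(750,478)),("top",(-a,-b,.018),c3(778,368)),("side",(-a,-b,.018),c4(262,562)),("top",(-a,b,.018),c3(616,374)),("side",(-a,b,.018),c4(230,408))],[.577,-.008,.05])
print("tray",tray,np.degrees(tray[2]));print(e.round(1))
br,e=fit([("top",(.085,0,.063),c3(154,286)),("side",(.085,0,.063),c4(258,64)),("top",(-.105,0,.063),c3(382,172)),("side",(-.105,0,.063),c4(424,162))],[.54,.31,2.05])
print("brush",br,np.degrees(br[2]));print(e.round(1))
E
cat > o.py <<'E'
from fit import *
def box(n,p,x0,x1,y0,y1,z): return proj(n,T(p,[(x0,y0,z),(x1,y0,z),(x1,y1,z),(x0,y1,z),(x0,y0,z)]))
def D(n):
    d=[(box(n,bins,-.0925,.0925,-.187,.187,.004),(0,0,255))]
    for k in(-1,0,1):
        y=.121*k; d+=[(box(n,bins,-h,h,y-.058,y+.058,.007),(255,0,0)),(proj(n,T(bins,[(-h,y-.058,.028),(-.0195,y-.058,.049),(h,y-.058,.049),(h,y+.058,.049),(-.0195,y+.058,.049),(-h,y+.058,.028),(-h,y-.058,.028)])),(0,255,0))]
    d+=[(box(n,tray,-a,a,-b,b,.018),(0,255,0)),(box(n,br,-.005,.085,-.02,.02,.063),(255,0,255)),(box(n,br,-.105,-.005,-.011,.011,.063),(255,0,255))]
    return d
crop("pics/t1.png","pics/o1.png",138,156,332,286,4.1,D("top"))
crop("pics/s1.png","pics/o2.png",195,135,370,270,4.4,D("side"))
u=cv2.imread("pics/o1.png");v=cv2.imread("pics/o2.png")
u=u[:,:570];v=v[:480]
m=np.zeros((600,800,3),np.uint8);u=cv2.resize(u,None,fx=.75,fy=.75);v=cv2.resize(v,None,fx=.49,fy=.49)
m[:u.shape[0],:u.shape[1]]=u;m[:v.shape[0],425:425+v.shape[1]]=v[:,:375]
cv2.imwrite("pics/o.png",m)
E
python3 o.py
```

```text
bins [0.50908631 0.29982566 0.60930919] 34.91084494813447
[[-1.7 -0.5]
 [ 0.8 -0.3]
 [-2.2  0.5]
 [ 0.8 -1. ]
 [ 1.6  0.7]
 [-0.9  1.1]
 [ 0.3  0. ]
 [ 1.7  0.4]
 [ 0.5  2.3]]
tray [ 0.57692102 -0.00833475  0.0554958 ] 3.1796748934244565
[[-0.1 -0.5]
 [ 0.  -0.2]
 [ 0.9 -0.8]
 [ 0.6 -0.3]
 [ 0.5 -0.1]
 [-0.2 -0.5]
 [-0.7  0.7]
 [-1.3  0.4]]
brush [0.54065946 0.31220084 2.05466288] 117.72351125003503
[[-0.2  0.9]
 [ 0.5 -0.5]
 [ 0.  -0. ]
 [ 0.3  0.7]]
```

View pics/o1.png

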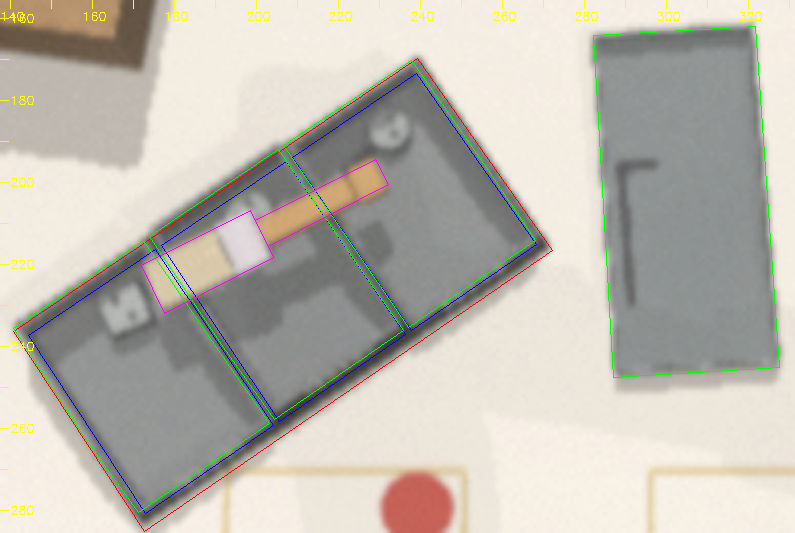

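The overlay agrees with the picture: bins, tray and brush outlines coincide to within about 1–2 px. Next I'll write a short planner that gives the move numbers, and the brush goes first because it blocks the disc bin.

```bash
cat > plan.py <<'E'
# python3 plan.py "x,y,z,phi,grip" ...  (mm, deg): prints legs, one call each, in tool axes
import sys
from h import *
o=robot.get_obs(); Rm=R.from_quat(o["tool_rot"]).as_matrix()
p=np.array(o["position"]); ph=np.degrees(np.arctan2(Rm[1,1],Rm[0,1])); tilt=np.degrees(np.arccos(-Rm[2,2]))
print("t %.2f pos %s phi %.1f tilt %.2f F %s w %.1f q6 %.2f"%(o["time"],(p*1000).round(1),ph,tilt,np.round(o["ft_force"],1),o["grip_width"]*1000,o["q"][5]))
for a in sys.argv[1:]:
    x,y,z,f,g=map(float,a.split(",")); t=np.array([x,y,z])/1000
    df=f-ph; n=max(1,int(np.ceil(max(np.linalg.norm(t-p)/.19,abs(df)/34))))
    print("->",a)
    for i in range(n):
        d=(t-p)/(n-i); r=(f-ph)/(n-i); c,s=np.cos(np.radians(ph)),np.sin(np.radians(ph))
        X=np.array([-s,c,0]);Y=np.array([c,s,0])
        row=[round(d@X*100,1),round(d@Y*100,1),round(-d[2]*100,1)+0.,0,0,round(-r,0)+0.,g]
        k=int(np.ceil(max(np.linalg.norm(d)/.0417,abs(r)/7.16)))
        print(row,"rows>=%d"%k)
        p=p+X*row[0]/100+Y*row[1]/100-np.array([0,0,row[2]/100]); ph-=row[5]
E
python3 plan.py 380,-500,240,-42,1 550,-150,200,10,.6 552,290,150,27.7,.5 552.3,290.1,100,27.7,.5
```

```text
t 0.50 pos [ 151.5 -606.3  241.5] phi -76.0 tilt 0.00 F [ 0.5  0.3 -0.5] w 87.0 q6 -0.18
-> 380,-500,240,-42,1
[np.float64(12.4), np.float64(-2.4), np.float64(0.1), 0, 0, np.float64(-17.0), 1.0] rows>=4
[np.float64(12.5), np.float64(1.3), np.float64(0.1), 0, 0, np.float64(-17.0), 1.0] rows>=4
-> 550,-150,200,10,.6
[np.float64(12.5), np.float64(-3.6), np.float64(1.3), 0, 0, np.float64(-17.0), 0.6] rows>=4
[np.float64(12.9), np.float64(0.2), np.float64(1.3), 0, 0, np.float64(-17.0), 0.6] rows>=4
[np.float64(12.3), np.float64(4.0), np.float64(1.4), 0, 0, np.float64(-18.0), 0.6] rows>=4
-> 552,290,150,27.7,.5
[np.float64(14.4), np.float64(2.6), np.float64(1.7), 0, 0, np.float64(-6.0), 0.5] rows>=4
[np.float64(14.1), np.float64(4.1), np.float64(1.6), 0, 0, np.float64(-6.0), 0.5] rows>=4
[np.float64(13.6), np.float64(5.6), np.float64(1.7), 0, 0, np.float64(-6.0), 0.5] rows>=4
-> 552.3,290.1,100,27.7,.5
[np.float64(-0.0), np.float64(0.1), np.float64(5.0), 0, 0, np.float64(0.0), 0.5] rows>=2
```

apply_moves([
  [12.4,-2.4,0.1,0,0,-17,1],
  [12.4,-2.4,0.1,0,0,-17,1],
  [12.4,-2.4,0.1,0,0,-17,1],
  [12.4,-2.4,0.1,0,0,-17,1],
])

```text
time: 0.83
position: [0.2719, -0.5489, 0.2405]
tool_rot: [0.963, 0.271, 0.002, -0.001]
ft_force: [0.0, 0.1, 0.6]
grip_width: 0.0873
```

apply_moves([
  [12.5,1.3,0.1,0,0,-17,1],
  [12.5,1.3,0.1,0,0,-17,1],
  [12.5,1.3,0.1,0,0,-17,1],
  [12.5,1.3,0.1,0,0,-17,1],
  [12.5,1.3,0.1,0,0,-17,1],
])

```text
time: 1.25
position: [0.3819, -0.4983, 0.2396]
tool_rot: [0.913, 0.409, -0.0, 0.0]
ft_force: [0.3, -1.2, 0.1]
grip_width: 0.0868
```

```bash
python3 plan.py 550,-150,200,10,.6 552,290,150,27.7,.5 552.3,290.1,110,27.7,.5
```

```text
t 1.25 pos [ 381.9 -498.3  239.6] phi -41.7 tilt 0.01 F [ 0.3 -1.2  0.1] w 86.8 q6 -0.37
-> 550,-150,200,10,.6
[np.float64(12.4), np.float64(-3.5), np.float64(1.3), 0, 0, np.float64(-17.0), 0.6] rows>=4
[np.float64(12.9), np.float64(0.2), np.float64(1.3), 0, 0, np.float64(-17.0), 0.6] rows>=4
[np.float64(12.3), np.float64(4.0), np.float64(1.4), 0, 0, np.float64(-18.0), 0.6] rows>=4
-> 552,290,150,27.7,.5
[np.float64(14.4), np.float64(2.7), np.float64(1.7), 0, 0, np.float64(-6.0), 0.5] rows>=4
[np.float64(14.1), np.float64(4.1), np.float64(1.6), 0, 0, np.float64(-6.0), 0.5] rows>=4
[np.float64(13.5), np.float64(5.6), np.float64(1.7), 0, 0, np.float64(-5.0), 0.5] rows>=4
-> 552.3,290.1,110,27.7,.5
[np.float64(-0.0), np.float64(0.1), np.float64(4.0), 0, 0, np.float64(0.0), 0.5] rows>=1
```

apply_moves([
  [12.4,-3.5,1.3,0,0,-17,0.6],
  [12.4,-3.5,1.3,0,0,-17,0.6],
  [12.4,-3.5,1.3,0,0,-17,0.6],
  [12.4,-3.5,1.3,0,0,-17,0.6],
])

```text
time: 1.58
position: [0.4367, -0.378, 0.2255]
tool_rot: [0.842, 0.539, 0.001, -0.003]
ft_force: [-0.6, -0.1, -0.7]
grip_width: 0.0681
```

apply_moves([
  [12.9,0.2,1.3,0,0,-17,0.6],
  [12.9,0.2,1.3,0,0,-17,0.6],
  [12.9,0.2,1.3,0,0,-17,0.6],
  [12.9,0.2,1.3,0,0,-17,0.6],
])

```text
time: 1.92
position: [0.4932, -0.2631, 0.2129]
tool_rot: [0.753, 0.658, 0.001, -0.002]
ft_force: [-0.5, 0.6, -0.5]
grip_width: 0.053
```

apply_moves([
  [12.3,4,1.4,0,0,-18,0.6],
  [12.3,4,1.4,0,0,-18,0.6],
  [12.3,4,1.4,0,0,-18,0.6],
  [12.3,4,1.4,0,0,-18,0.6],
])

```text
time: 2.25
position: [0.5506, -0.1478, 0.199]
tool_rot: [0.641, 0.767, 0.001, -0.001]
ft_force: [0.0, -1.5, -0.6]
grip_width: 0.052
```

apply_moves([
  [14.4,2.7,1.7,0,0,-6,0.5],
  [14.4,2.7,1.7,0,0,-6,0.5],
  [14.4,2.7,1.7,0,0,-6,0.5],
  [14.4,2.7,1.7,0,0,-6,0.5],
])

```text
time: 2.58
position: [0.5502, -0.0035, 0.1821]
tool_rot: [0.602, 0.798, -0.0, -0.001]
ft_force: [-0.4, -0.2, 0.6]
grip_width: 0.0441
```

apply_moves([
  [14.1,4.1,1.6,0,0,-6,0.5],
  [14.1,4.1,1.6,0,0,-6,0.5],
  [14.1,4.1,1.6,0,0,-6,0.5],
  [14.1,4.1,1.6,0,0,-6,0.5],
])

```text
time: 2.92
position: [0.5517, 0.1433, 0.1664]
tool_rot: [0.559, 0.829, 0.0, -0.0]
ft_force: [0.4, -0.6, 1.1]
grip_width: 0.0438
```

apply_moves([
  [13.5,5.6,1.7,0,0,-5,0.5],
  [13.5,5.6,1.7,0,0,-5,0.5],
  [13.5,5.6,1.7,0,0,-5,0.5],
  [13.5,5.6,1.7,0,0,-5,0.5],
  [13.5,5.6,1.7,0,0,-5,0.5],
])

```text
time: 3.33
position: [0.5536, 0.2906, 0.1491]
tool_rot: [0.521, 0.853, 0.001, 0.0]
ft_force: [0.1, -0.2, 0.4]
grip_width: 0.044
```

```bash
python3 plan.py 552.3,290.1,110,27.7,.5 552.3,290.1,70,27.7,.5
```

```text
t 3.33 pos [553.6 290.6 149.1] phi 27.1 tilt 0.10 F [ 0.1 -0.2  0.4] w 44.0 q6 -0.17
-> 552.3,290.1,110,27.7,.5
[np.float64(0.0), np.float64(-0.1), np.float64(3.9), 0, 0, np.float64(-1.0), 0.5] rows>=1
-> 552.3,290.1,70,27.7,.5
[np.float64(0.0), np.float64(-0.0), np.float64(4.0), 0, 0, np.float64(0.0), 0.5] rows>=1
```

apply_moves([
  [0,-0.1,3.9,0,0,-1,0.5],
  [0,-0.1,6.4,0,0,-1,0.5],
  [0,-0.1,7.9,0,0,-1,0.5],
  [0,-0.1,7.9,0,0,-1,0.5],
])

```text
time: 3.67
position: [0.5505, 0.2839, 0.0671]
tool_rot: [0.516, 0.857, -0.003, -0.002]
ft_force: [-0.1, 0.3, -0.7]
grip_width: 0.0434
```

apply_moves([
  [0,0,0,0,0,0,0],
  [0,0,0,0,0,0,0],
  [0,0,0,0,0,0,0],
  [0,0,0,0,0,0,0],
  [0,0,0,0,0,0,0],
], newtons=25)

```text
time: 4.08
position: [0.5532, 0.2872, 0.0721]
tool_rot: [0.515, 0.857, 0.001, 0.001]
ft_force: [0.2, -1.1, 2.3]
grip_width: 0.0218
```

apply_moves([
  [0,0,-2,0,0,0,0],
  [0,0,-5,0,0,0,0],
  [0,0,-8,0,0,0,0],
  [0,0,-8,0,0,0,0],
])

```text
time: 4.42
position: [0.5559, 0.2888, 0.1571]
tool_rot: [0.515, 0.857, 0.005, 0.004]
ft_force: [1.9, 0.3, 1.4]
grip_width: 0.0214
```

```bash
python3 plan.py 593,-30.5,140,93.2,0
```

```text
t 4.42 pos [555.9 288.8 157.1] phi 28.0 tilt 0.72 F [1.9 0.3 1.4] w 21.4 q6 -0.19
-> 593,-30.5,140,93.2,0
[np.float64(-15.0), np.float64(-5.9), np.float64(0.9), 0, 0, np.float64(-33.0), 0.0] rows>=5
[np.float64(-9.3), np.float64(-13.0), np.float64(0.8), 0, 0, np.float64(-32.0), 0.0] rows>=5
```

apply_moves([
  [-15,-5.9,0.9,0,0,-33,0],
  [-15,-5.9,0.9,0,0,-33,0],
  [-15,-5.9,0.9,0,0,-33,0],
  [-15,-5.9,0.9,0,0,-33,0],
  [-15,-5.9,0.9,0,0,-33,0],
])

```text
time: 4.83
position: [0.5712, 0.1215, 0.1414]
tool_rot: [0.249, 0.968, -0.001, 0.0]
ft_force: [-0.4, 0.6, -0.8]
grip_width: 0.0213
```

apply_moves([
  [-9.3,-13,0.8,0,0,-32,0],
  [-9.3,-13,0.8,0,0,-32,0],
  [-9.3,-13,0.8,0,0,-32,0],
  [-9.3,-13,0.8,0,0,-32,0],
  [-9.3,-13,0.8,0,0,-32,0],
])

```text
time: 5.25
position: [0.5906, -0.0383, 0.1336]
tool_rot: [-0.027, 1.0, -0.002, 0.002]
ft_force: [0.1, 0.4, 0.3]
grip_width: 0.0213
```

apply_moves([
  [0,0,0,0,0,0,0],
  [0,0,0,0,0,0,0],
])

```text
time: 5.42
position: [0.5884, -0.0318, 0.1334]
tool_rot: [-0.024, 1.0, 0.0, -0.0]
ft_force: [-0.6, 0.3, -0.3]
grip_width: 0.0214
```

```bash
python3 plan.py 593,-30.5,60,93.2,0 593,-30.5,26,93.2,0
```

```text
t 5.42 pos [588.4 -31.8 133.4] phi 92.8 tilt 0.06 F [-0.6  0.3 -0.3] w 21.4 q6 -1.86
-> 593,-30.5,60,93.2,0
[np.float64(-0.5), np.float64(0.1), np.float64(7.3), 0, 0, np.float64(0.0), 0.0] rows>=2
-> 593,-30.5,26,93.2,0
[np.float64(0.0), np.float64(0.0), np.float64(3.4), 0, 0, np.float64(0.0), 0.0] rows>=1
```

apply_moves([
  [-0.5,0.1,4,0,0,0,0],
  [-0.5,0.1,7,0,0,0,0],
  [-0.5,0.1,9,0,0,0,0],
  [-0.5,0.1,9.5,0,0,0,0],
  [-0.5,0.1,9.5,0,0,0,0],
])

```text
time: 5.83
position: [0.5922, -0.0284, 0.037]
tool_rot: [-0.027, 1.0, 0.001, -0.002]
ft_force: [-0.7, 0.8, -0.2]
grip_width: 0.0219
```

apply_moves([
  [0,0,0.3,0,0,0,0],
  [0,0,0.6,0,0,0,0],
  [0,0,0.8,0,0,0,0],
  [0,0,1,0,0,0,0],
  [0,0,1,0,0,0,0],
])

```text
time: 6.25
position: [0.594, -0.0304, 0.029]
tool_rot: [-0.026, 1.0, -0.0, 0.0]
ft_force: [0.4, -0.4, -1.5]
grip_width: 0.0217
```

apply_moves([
  [0,0,0.2,0,0,0,0],
  [0,0,0.3,0,0,0,0],
  [0,0,0.3,0,0,0,0],
  [0,0,0.3,0,0,0,0],
])

```text
time: 6.58
position: [0.5942, -0.0305, 0.0263]
tool_rot: [-0.026, 1.0, -0.0, 0.0]
ft_force: [-0.3, 0.1, 4.3]
grip_width: 0.0219
```

apply_moves([
  [0,0,0.1,0,0,0,0],
  [0,0,0.1,0,0,0,0],
  [0,0,0.1,0,0,0,0],
])

```text
time: 6.83
position: [0.5942, -0.0306, 0.0262]
tool_rot: [-0.026, 1.0, -0.0, 0.001]
ft_force: [-2.6, -0.7, 12.0]
grip_width: 0.0217
```

```bash
python3 plan.py; python3 - <<'E'
from h import *
im=robot.camera("side")[:,:,::-1].copy(); crop(im,"pics/b1.png",235,195,375,275,5.6)
E
```

```text
t 6.83 pos [594.2 -30.6  26.2] phi 93.0 tilt 0.07 F [-2.6 -0.7 12. ] w 21.7 q6 -1.86
```

View pics/b1.png

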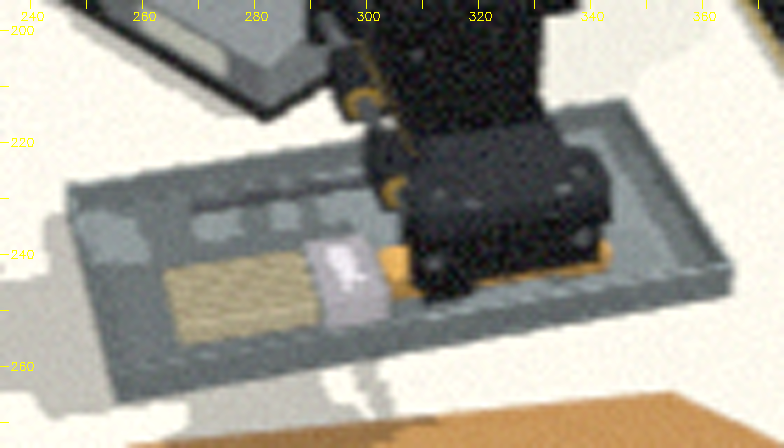

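The picture shows the brush flat on the tray floor along its length: bristle end at about (265,248), handle end at about (343,240), clear of the walls and of the hex key. Contact force is 12 N, so I can release with a small opening.

apply_moves([
  [0,0,-0.1,0,0,0,0.36],
  [0,0,-0.1,0,0,0,0.36],
  [0,0,-0.1,0,0,0,0.36],
  [0,0,-0.1,0,0,0,0.36],
])

```text
time: 7.22
position: [0.5936, -0.0303, 0.0252]
tool_rot: [-0.026, 1.0, 0.0, -0.0]
ft_force: [1.0, -0.1, 0.6]
grip_width: 0.0305
```

apply_moves([
  [0,0,-2,0,0,0,0.36],
  [0,0,-6,0,0,0,0.36],
  [0,0,-8,0,0,0,0.36],
  [0,0,-8,0,0,0,0.36],
])

```text
time: 7.55
position: [0.5969, -0.031, 0.1097]
tool_rot: [-0.027, 1.0, -0.001, 0.004]
ft_force: [0.9, 0.0, 0.1]
grip_width: 0.0312
```

```bash
python3 plan.py 628.8,-180.2,100,57,.65 628.8,-180.2,24.5,57,.65
```

```text
t 7.55 pos [596.9 -31.  109.7] phi 93.0 tilt 0.51 F [0.9 0.  0.1] w 31.2 q6 -1.86
-> 628.8,-180.2,100,57,.65
[np.float64(-1.2), np.float64(-7.5), np.float64(0.5), 0, 0, np.float64(18.0), 0.65] rows>=3
[np.float64(-3.5), np.float64(-6.8), np.float64(0.5), 0, 0, np.float64(18.0), 0.65] rows>=3
-> 628.8,-180.2,24.5,57,.65
[np.float64(0.0), np.float64(-0.0), np.float64(7.5), 0, 0, np.float64(0.0), 0.65] rows>=2
```

apply_moves([
  [-1.3,-7.5,0.2,0,0,18,0.65],
  [-1.3,-7.5,0.2,0,0,18,0.65],
  [-1.3,-7.5,0.2,0,0,18,0.65],
])

```text
time: 7.8
position: [0.6132, -0.1107, 0.1031]
tool_rot: [0.135, 0.991, -0.002, 0.002]
ft_force: [0.7, -0.3, -0.3]
grip_width: 0.0442
```

apply_moves([
  [-3.5,-6.8,0.3,0,0,18,0.65],
  [-3.5,-6.8,0.3,0,0,18,0.65],
  [-3.5,-6.8,0.3,0,0,18,0.65],
  [-3.5,-6.8,0.3,0,0,18,0.65],
  [-3.5,-6.8,0.3,0,0,18,0.65],
])

```text
time: 8.22
position: [0.6258, -0.179, 0.0991]
tool_rot: [0.283, 0.959, 0.0, -0.002]
ft_force: [-0.6, -0.0, -0.7]
grip_width: 0.0565
```

```bash
python3 plan.py 628.8,-180.2,24.5,57,.65
```

```text
t 8.22 pos [ 625.8 -179.    99.1] phi 57.1 tilt 0.19 F [-0.6 -0.  -0.7] w 56.5 q6 -1.45
-> 628.8,-180.2,24.5,57,.65
[np.float64(-0.3), np.float64(0.1), np.float64(7.5), 0, 0, np.float64(0.0), 0.65] rows>=2
```

apply_moves([
  [-0.3,0.1,3,0,0,0,0.65],
  [-0.3,0.1,5.5,0,0,0,0.65],
  [-0.3,0.1,6.8,0,0,0,0.65],
  [-0.3,0.1,7.1,0,0,0,0.65],
  [-0.3,0.1,7.1,0,0,0,0.65],
])

```text
time: 8.63
position: [0.6289, -0.1786, 0.0282]
tool_rot: [0.283, 0.959, 0.0, -0.002]
ft_force: [0.8, 0.3, -0.6]
grip_width: 0.0565
```

apply_moves([
  [0,0,0,0,0,0,0.65],
  [0,0,0,0,0,0,0.65],
])

```text
time: 8.8
position: [0.631, -0.1802, 0.031]
tool_rot: [0.283, 0.959, -0.0, 0.001]
ft_force: [-0.9, 0.3, -0.2]
grip_width: 0.0566
```

apply_moves([
  [0.2,-0.1,0.4,0,0,0,0.65],
  [0.2,-0.1,0.6,0,0,0,0.65],
  [0.2,-0.1,0.6,0,0,0,0.65],
])

```text
time: 9.05
position: [0.6275, -0.1798, 0.0237]
tool_rot: [0.284, 0.959, 0.0, -0.0]
ft_force: [0.1, -1.1, 0.5]
grip_width: 0.0569
```

apply_moves([
  [0,0,0,0,0,0,0],
  [0,0,0,0,0,0,0],
  [0,0,0,0,0,0,0],
  [0,0,0,0,0,0,0],
  [0,0,0,0,0,0,0],
], newtons=30)

```text
time: 9.47
position: [0.6279, -0.18, 0.0237]
tool_rot: [0.284, 0.959, -0.0, 0.0]
ft_force: [1.1, -0.2, 0.7]
grip_width: 0.0396
```

apply_moves([
  [0,0,-2,0,0,0,0],
  [0,0,-5,0,0,0,0],
  [0,0,-9,0,0,0,0],
  [0,0,-11,0,0,0,0],
  [0,0,-11,0,0,0,0],
])

```text
time: 9.88
position: [0.6311, -0.1813, 0.1391]
tool_rot: [0.284, 0.959, -0.001, 0.005]
ft_force: [1.5, -1.0, -2.7]
grip_width: 0.0392
```

```bash
python3 - <<'E'
import numpy as np
ux=np.array([.820,.572]);uy=np.array([-.572,.820])
for n,k,x,y in(("a",0,-30,28),("b",0,-30,-28),("blk",1,-28,0),("lol head",-1,-30,-14),("lolhead",-1,-30,14)):
    print(n,(np.array([509.5,300])+121*k*uy+x*ux+y*uy).round(1))
E
python3 plan.py 468.5,305.8,130,35,0
```

```text
a [468.9 305.8]
b [500.9 259.9]
blk [417.3 383.2]
lol head [562.1 172.1]
lolhead [546.1 195.1]
t 9.88 pos [ 631.1 -181.3  139.1] phi 57.0 tilt 0.62 F [ 1.5 -1.  -2.7] w 39.2 q6 -1.45
-> 468.5,305.8,130,35,0
[np.float64(13.4), np.float64(10.7), np.float64(0.3), 0, 0, np.float64(7.0), 0.0] rows>=5
[np.float64(14.6), np.float64(9.0), np.float64(0.3), 0, 0, np.float64(8.0), 0.0] rows>=5
[np.float64(15.6), np.float64(6.8), np.float64(0.3), 0, 0, np.float64(7.0), 0.0] rows>=5
```

apply_moves([
  [13.4,10.7,0,0,0,7,0],
  [13.4,10.7,0,0,0,7,0],
  [13.4,10.7,0,0,0,7,0],
  [13.4,10.7,0,0,0,7,0],
  [13.4,10.7,0,0,0,7,0],
])

```text
time: 10.3
position: [0.5675, -0.0104, 0.1316]
tool_rot: [0.34, 0.94, 0.0, -0.006]
ft_force: [-1.2, -0.3, -2.4]
grip_width: 0.0392
```

apply_moves([
  [14.6,9,0,0,0,8,0],
  [14.6,9,0,0,0,8,0],
  [14.6,9,0,0,0,8,0],
  [14.6,9,0,0,0,8,0],
  [14.6,9,0,0,0,8,0],
])

```text
time: 10.72
position: [0.5147, 0.1507, 0.1321]
tool_rot: [0.404, 0.915, -0.001, -0.003]
ft_force: [0.2, -0.0, -2.2]
grip_width: 0.0389
```

apply_moves([
  [15.6,6.8,0,0,0,7,0],
  [15.6,6.8,0,0,0,7,0],
  [15.6,6.8,0,0,0,7,0],
  [15.6,6.8,0,0,0,7,0],
  [15.6,6.8,0,0,0,7,0],
])

```text
time: 11.13
position: [0.4626, 0.3117, 0.1325]
tool_rot: [0.459, 0.888, 0.0, -0.001]
ft_force: [-0.2, -0.6, -1.6]
grip_width: 0.0391
```

apply_moves([
  [0,0,0.3,0,0,0,0],
  [0,0,0.3,0,0,0,0],
  [0,0,0.3,0,0,0,0],
])

```text
time: 11.38
position: [0.4657, 0.3055, 0.1297]
tool_rot: [0.462, 0.887, -0.001, -0.0]
ft_force: [-0.3, -0.7, -0.7]
grip_width: 0.0391
```

```bash
python3 plan.py 468.9,305.8,32,35,0
```

```text
t 11.38 pos [465.7 305.5 129.7] phi 35.0 tilt 0.12 F [-0.3 -0.7 -0.7] w 39.1 q6 -0.23
-> 468.9,305.8,32,35,0
[np.float64(-0.2), np.float64(0.3), np.float64(9.8), 0, 0, np.float64(0.0), 0.0] rows>=3
```

apply_moves([
  [-0.2,0.3,4,0,0,0,0],
  [-0.2,0.3,7,0,0,0,0],
  [-0.2,0.3,8.8,0,0,0,0],
  [-0.2,0.3,9.4,0,0,0,0],
  [-0.2,0.3,9.4,0,0,0,0],
])

```text
time: 11.8
position: [0.469, 0.305, 0.0349]
tool_rot: [0.463, 0.887, -0.002, -0.001]
ft_force: [0.4, 0.1, -2.0]
grip_width: 0.0392
```

apply_moves([
  [0,0,0.3,0,0,0,0],
  [0,0,0.5,0,0,0,0],
  [0,0,0.6,0,0,0,0],
  [0,0,0.6,0,0,0,0],
])

```text
time: 12.13
position: [0.4699, 0.3072, 0.0315]
tool_rot: [0.462, 0.887, 0.001, 0.001]
ft_force: [1.2, -0.2, -1.5]
grip_width: 0.0391
```

apply_moves([
  [0,0,0.1,0,0,0,0],
  [0,0,0.2,0,0,0,0],
  [0,0,0.3,0,0,0,0],
  [0,0,0.3,0,0,0,0],
])

```text
time: 12.47
position: [0.4693, 0.3073, 0.0277]
tool_rot: [0.461, 0.887, 0.0, 0.0]
ft_force: [-0.5, -0.0, -1.4]
grip_width: 0.0391
```

apply_moves([
  [0,0,0.1,0,0,0,0],
  [0,0,0.1,0,0,0,0],
  [0,0,0.1,0,0,0,0],
])

```text
time: 12.72
position: [0.4693, 0.3072, 0.0276]
tool_rot: [0.461, 0.887, 0.0, 0.0]
ft_force: [-0.0, 0.3, 5.4]
grip_width: 0.0392
```

apply_moves([
  [0,0,-0.1,0,0,0,0.6],
  [0,0,-0.1,0,0,0,0.6],
  [0,0,-0.1,0,0,0,0.6],
  [0,0,-0.1,0,0,0,0.6],
])

```text
time: 13.05
position: [0.4693, 0.3071, 0.0275]
tool_rot: [0.462, 0.887, 0.0, 0.0]
ft_force: [0.5, -0.5, 0.5]
grip_width: 0.0508
```

apply_moves([
  [0,0,-2,0,0,0,0.6],
  [0,0,-6,0,0,0,0.6],
  [0,0,-8.5,0,0,0,0.6],
  [0,0,-8.5,0,0,0,0.6],
  [0,0,-8.5,0,0,0,0.6],
])

```text
time: 13.47
position: [0.4702, 0.3075, 0.114]
tool_rot: [0.462, 0.887, 0.001, 0.001]
ft_force: [-0.7, -0.3, -0.4]
grip_width: 0.052
```

```bash
python3 plan.py 569.5,-182,95,35,.6
```

```text
t 13.47 pos [470.2 307.5 114. ] phi 35.0 tilt 0.21 F [-0.7 -0.3 -0.4] w 52.0 q6 -0.23
-> 569.5,-182,95,35,.6
[np.float64(-15.3), np.float64(-6.7), np.float64(0.6), 0, 0, np.float64(0.0), 0.6] rows>=4
[np.float64(-15.2), np.float64(-6.6), np.float64(0.6), 0, 0, np.float64(0.0), 0.6] rows>=4
[np.float64(-15.3), np.float64(-6.7), np.float64(0.7), 0, 0, np.float64(0.0), 0.6] rows>=5
```

apply_moves([
  [-15.3,-6.7,0.5,0,0,0,0.6],
  [-15.3,-6.7,0.5,0,0,0,0.6],
  [-15.3,-6.7,0.5,0,0,0,0.6],
  [-15.3,-6.7,0.5,0,0,0,0.6],
  [-15.3,-6.7,0.5,0,0,0,0.6],
])

```text
time: 13.88
position: [0.5032, 0.1371, 0.1058]
tool_rot: [0.464, 0.886, -0.001, -0.0]
ft_force: [-0.2, 1.3, -0.0]
grip_width: 0.0522
```

apply_moves([
  [-15.2,-6.6,0.5,0,0,0,0.6],
  [-15.2,-6.6,0.5,0,0,0,0.6],
  [-15.2,-6.6,0.5,0,0,0,0.6],
  [-15.2,-6.6,0.5,0,0,0,0.6],
  [-15.2,-6.6,0.5,0,0,0,0.6],
])

```text
time: 14.3
position: [0.5379, -0.0256, 0.1012]
tool_rot: [0.464, 0.886, -0.001, 0.002]
ft_force: [1.5, -0.9, 0.4]
grip_width: 0.0523
```

apply_moves([
  [-15.3,-6.7,0.5,0,0,0,0.6],
  [-15.3,-6.7,0.5,0,0,0,0.6],
  [-15.3,-6.7,0.5,0,0,0,0.6],
  [-15.3,-6.7,0.5,0,0,0,0.6],
  [-15.3,-6.7,0.5,0,0,0,0.6],
])

```text
time: 14.72
position: [0.571, -0.1902, 0.0964]
tool_rot: [0.464, 0.886, -0.001, 0.003]
ft_force: [1.0, 0.4, 0.0]
grip_width: 0.052
```

apply_moves([
  [0,0,1,0,0,0,0.6],
  [0,0,1,0,0,0,0.6],
  [0,0,1,0,0,0,0.6],
])

```text
time: 14.97
position: [0.5663, -0.1801, 0.0855]
tool_rot: [0.461, 0.887, 0.0, -0.003]
ft_force: [-0.3, 0.6, -0.6]
grip_width: 0.0526
```

```bash
python3 plan.py 569.5,-182,26,35,.6
```

```text
t 14.97 pos [ 566.3 -180.1   85.5] phi 35.1 tilt 0.34 F [-0.3  0.6 -0.6] w 52.6 q6 -1.11
-> 569.5,-182,26,35,.6
[np.float64(-0.3), np.float64(0.2), np.float64(6.0), 0, 0, np.float64(0.0), 0.6] rows>=2
```

apply_moves([
  [-0.1,0.1,3,0,0,0,0.6],
  [-0.1,0.1,4.6,0,0,0,0.6],
  [-0.1,0.1,5.4,0,0,0,0.6],
  [-0.1,0.1,5.6,0,0,0,0.6],
  [-0.1,0.1,5.6,0,0,0,0.6],
])

```text
time: 15.38
position: [0.5693, -0.1816, 0.0311]
tool_rot: [0.461, 0.887, 0.0, -0.001]
ft_force: [-0.3, 0.4, -0.7]
grip_width: 0.0521
```

apply_moves([
  [0,0,0.2,0,0,0,0.6],
  [0,0,0.3,0,0,0,0.6],
  [0,0,0.3,0,0,0,0.6],
  [0,0,0.3,0,0,0,0.6],
])

```text
time: 15.72
position: [0.5701, -0.1832, 0.0292]
tool_rot: [0.462, 0.887, -0.0, 0.001]
ft_force: [0.2, -0.7, -0.5]
grip_width: 0.0525
```

apply_moves([
  [0,0,0.2,0,0,0,0.6],
  [0,0,0.3,0,0,0,0.6],
  [0,0,0.3,0,0,0,0.6],
])

```text
time: 15.97
position: [0.5696, -0.183, 0.0254]
tool_rot: [0.462, 0.887, 0.0, -0.0]
ft_force: [-0.3, -0.3, -0.6]
grip_width: 0.0524
```

apply_moves([
  [0,0,0,0,0,0,0],
  [0,0,0,0,0,0,0],
  [0,0,0,0,0,0,0],
  [0,0,0,0,0,0,0],
  [0,0,0,0,0,0,0],
], newtons=30)

```text
time: 16.38
position: [0.5698, -0.183, 0.0256]
tool_rot: [0.462, 0.887, 0.0, 0.0]
ft_force: [0.8, 0.7, 0.3]
grip_width: 0.0334
```

apply_moves([
  [0,0,-2,0,0,0,0],
  [0,0,-5,0,0,0,0],
  [0,0,-8,0,0,0,0],
  [0,0,-10,0,0,0,0],
  [0,0,-10,0,0,0,0],
])

```text
time: 16.8
position: [0.5723, -0.1843, 0.1298]
tool_rot: [0.461, 0.887, -0.0, 0.004]
ft_force: [0.0, -0.5, -1.2]
grip_width: 0.0333
```

```bash
python3 plan.py 500.9,259.9,128,35,0
```

```text
t 16.80 pos [ 572.3 -184.3  129.8] phi 35.0 tilt 0.50 F [ 0.  -0.5 -1.2] w 33.3 q6 -1.11
-> 500.9,259.9,128,35,0
[np.float64(13.5), np.float64(6.6), np.float64(0.1), 0, 0, np.float64(0.0), 0.0] rows>=4
[np.float64(13.5), np.float64(6.5), np.float64(0.0), 0, 0, np.float64(0.0), 0.0] rows>=4
[np.float64(13.5), np.float64(6.6), np.float64(0.1), 0, 0, np.float64(0.0), 0.0] rows>=4
```

apply_moves([
  [13.5,6.6,0,0,0,0,0],
  [13.5,6.6,0,0,0,0,0],
  [13.5,6.6,0,0,0,0,0],
  [13.5,6.6,0,0,0,0,0],
])

```text
time: 17.13
position: [0.5431, -0.0308, 0.1239]
tool_rot: [0.461, 0.887, -0.0, -0.003]
ft_force: [0.2, -0.3, -1.3]
grip_width: 0.0335
```

apply_moves([
  [13.5,6.6,0,0,0,0,0],
  [13.5,6.6,0,0,0,0,0],
  [13.5,6.6,0,0,0,0,0],
  [13.5,6.6,0,0,0,0,0],
])

```text
time: 17.47
position: [0.5201, 0.1173, 0.124]
tool_rot: [0.461, 0.887, -0.001, -0.002]
ft_force: [-0.7, 0.1, -1.8]
grip_width: 0.0336
```

apply_moves([
  [13.5,6.6,0,0,0,0,0],
  [13.5,6.6,0,0,0,0,0],
  [13.5,6.6,0,0,0,0,0],
  [13.5,6.6,0,0,0,0,0],
  [13.5,6.6,0,0,0,0,0],
])

```text
time: 17.88
position: [0.4972, 0.267, 0.1241]
tool_rot: [0.459, 0.888, 0.0, -0.001]
ft_force: [0.5, 0.1, -2.0]
grip_width: 0.0331
```

apply_moves([
  [0,0,0,0,0,0,0],
  [0,0,0,0,0,0,0],
  [0,0,0,0,0,0,0],
  [0,0,0,0,0,0,0],
])

```text
time: 18.22
position: [0.4996, 0.2609, 0.1251]
tool_rot: [0.462, 0.887, -0.0, -0.0]
ft_force: [-0.1, -0.1, -2.5]
grip_width: 0.0334
```

```bash
python3 plan.py 500.9,259.9,35,35,0
```

```text
t 18.22 pos [499.6 260.9 125.1] phi 34.9 tilt 0.06 F [-0.1 -0.1 -2.5] w 33.4 q6 -0.33
-> 500.9,259.9,35,35,0
[np.float64(-0.2), np.float64(0.1), np.float64(9.0), 0, 0, np.float64(0.0), 0.0] rows>=3
```

apply_moves([
  [-0.2,0.1,4,0,0,0,0],
  [-0.2,0.1,7,0,0,0,0],
  [-0.2,0.1,8.4,0,0,0,0],
  [-0.2,0.1,8.9,0,0,0,0],
  [-0.2,0.1,8.9,0,0,0,0],
])

```text
time: 18.63
position: [0.501, 0.26, 0.0352]
tool_rot: [0.462, 0.887, -0.001, -0.001]
ft_force: [0.1, -0.4, -0.8]
grip_width: 0.0333
```

apply_moves([
  [0,0,0.2,0,0,0,0],
  [0,0,0.3,0,0,0,0],
  [0,0,0.4,0,0,0,0],
  [0,0,0.5,0,0,0,0],
  [0,0,0.5,0,0,0,0],
])

```text
time: 19.05
position: [0.5017, 0.2614, 0.0322]
tool_rot: [0.461, 0.887, 0.0, 0.0]
ft_force: [-0.0, 0.0, -2.3]
grip_width: 0.0335
```

apply_moves([
  [0,0,0.1,0,0,0,0],
  [0,0,0.2,0,0,0,0],
  [0,0,0.2,0,0,0,0],
])

```text
time: 19.3
position: [0.5014, 0.2613, 0.0296]
tool_rot: [0.461, 0.887, 0.0, 0.0]
ft_force: [-0.5, 0.9, -0.7]
grip_width: 0.033
```

apply_moves([
  [0,0,0.1,0,0,0,0],
  [0,0,0.1,0,0,0,0],
  [0,0,0.1,0,0,0,0],
])

```text
time: 19.55
position: [0.5014, 0.2613, 0.0295]
tool_rot: [0.461, 0.887, 0.0, 0.0]
ft_force: [-1.6, -0.2, 5.3]
grip_width: 0.0331
```

apply_moves([
  [0,0,-0.1,0,0,0,0.55],
  [0,0,-0.1,0,0,0,0.55],
  [0,0,-0.1,0,0,0,0.55],
  [0,0,-0.1,0,0,0,0.55],
])

```text
time: 19.88
position: [0.5015, 0.2613, 0.0295]
tool_rot: [0.462, 0.887, 0.0, 0.0]
ft_force: [-0.2, -0.1, -0.2]
grip_width: 0.0461
```

apply_moves([
  [0,0,-2,0,0,0,0.55],
  [0,0,-6,0,0,0,0.55],
  [0,0,-8.5,0,0,0,0.55],
  [0,0,-8.5,0,0,0,0.55],
  [0,0,-8.5,0,0,0,0.55],
])

```text
time: 20.3
position: [0.5025, 0.2616, 0.116]
tool_rot: [0.462, 0.887, 0.001, 0.001]
ft_force: [-1.6, 0.6, -0.4]
grip_width: 0.048
```

```bash
python3 plan.py 469.2,-246.8,95,106,.55
```

```text
t 20.30 pos [502.5 261.6 116. ] phi 35.0 tilt 0.22 F [-1.6  0.6 -0.4] w 48.0 q6 -0.33
-> 469.2,-246.8,95,106,.55
[np.float64(-13.2), np.float64(-10.6), np.float64(0.7), 0, 0, np.float64(-24.0), 0.55] rows>=5
[np.float64(-7.8), np.float64(-15.1), np.float64(0.7), 0, 0, np.float64(-23.0), 0.55] rows>=5
[np.float64(-1.2), np.float64(-17.0), np.float64(0.7), 0, 0, np.float64(-24.0), 0.55] rows>=5
```

apply_moves([
  [-13.2,-10.6,0.5,0,0,-24,0.55],
  [-13.2,-10.6,0.5,0,0,-24,0.55],
  [-13.2,-10.6,0.5,0,0,-24,0.55],
  [-13.2,-10.6,0.5,0,0,-24,0.55],
  [-13.2,-10.6,0.5,0,0,-24,0.55],
])

```text
time: 20.72
position: [0.4884, 0.0885, 0.1078]
tool_rot: [0.267, 0.964, -0.001, -0.002]
ft_force: [-0.1, -0.2, 0.1]
grip_width: 0.048
```

apply_moves([
  [-7.8,-15.1,0.5,0,0,-23,0.55],
  [-7.8,-15.1,0.5,0,0,-23,0.55],
  [-7.8,-15.1,0.5,0,0,-23,0.55],
  [-7.8,-15.1,0.5,0,0,-23,0.55],
  [-7.8,-15.1,0.5,0,0,-23,0.55],
])

```text
time: 21.13
position: [0.4787, -0.0808, 0.103]
tool_rot: [0.069, 0.998, -0.0, -0.001]
ft_force: [0.2, 0.6, -0.1]
grip_width: 0.048
```

apply_moves([
  [-1.2,-17,0.5,0,0,-24,0.55],
  [-1.2,-17,0.5,0,0,-24,0.55],
  [-1.2,-17,0.5,0,0,-24,0.55],
  [-1.2,-17,0.5,0,0,-24,0.55],
  [-1.2,-17,0.5,0,0,-24,0.55],
])

```text
time: 21.55
position: [0.4676, -0.2525, 0.098]
tool_rot: [-0.139, 0.99, -0.001, 0.0]
ft_force: [0.7, -0.5, 1.1]
grip_width: 0.0476
```

apply_moves([
  [0,0,0.5,0,0,0,0.55],
  [0,0,0.5,0,0,0,0.55],
  [0,0,0.5,0,0,0,0.55],
  [0,0,0.5,0,0,0,0.55],
])

```text
time: 21.88
position: [0.467, -0.2452, 0.0937]
tool_rot: [-0.14, 0.99, 0.001, -0.001]
ft_force: [-0.5, -0.0, 0.7]
grip_width: 0.0484
```

```bash
python3 plan.py 469.2,-246.8,32,106,.55
```

```text
t 21.88 pos [ 467.  -245.2   93.7] phi 106.1 tilt 0.20 F [-0.5 -0.   0.7] w 48.4 q6 -2.55
-> 469.2,-246.8,32,106,.55
[np.float64(-0.2), np.float64(-0.2), np.float64(6.2), 0, 0, np.float64(0.0), 0.55] rows>=2
```

apply_moves([
  [-0.1,-0.1,3,0,0,0,0.55],
  [-0.1,-0.1,4.8,0,0,0,0.55],
  [-0.1,-0.1,5.7,0,0,0,0.55],
  [-0.1,-0.1,6,0,0,0,0.55],
  [-0.1,-0.1,6,0,0,0,0.55],
])

```text
time: 22.3
position: [0.4688, -0.2468, 0.0341]
tool_rot: [-0.14, 0.99, 0.001, -0.001]
ft_force: [0.1, 0.1, 0.6]
grip_width: 0.0478
```

apply_moves([
  [0,0,0.3,0,0,0,0.55],
  [0,0,0.5,0,0,0,0.55],
  [0,0,0.5,0,0,0,0.55],
  [0,0,0.5,0,0,0,0.55],
])

```text
time: 22.63
position: [0.4693, -0.2482, 0.0301]
tool_rot: [-0.139, 0.99, -0.0, 0.0]
ft_force: [-0.2, -0.4, 0.6]
grip_width: 0.048
```

apply_moves([
  [0,0.1,0.3,0,0,0,0.55],
  [0,0.1,0.5,0,0,0,0.55],
  [0,0.1,0.5,0,0,0,0.55],
  [0,0.1,0.5,0,0,0,0.55],
])

```text
time: 22.97
position: [0.4686, -0.247, 0.0244]
tool_rot: [-0.139, 0.99, 0.0, -0.0]
ft_force: [0.0, 1.2, -0.1]
grip_width: 0.048
```

apply_moves([
  [0,0,0,0,0,0,0],
  [0,0,0,0,0,0,0],
  [0,0,0,0,0,0,0],
  [0,0,0,0,0,0,0],
  [0,0,0,0,0,0,0],
], newtons=30)

```text
time: 23.38
position: [0.4687, -0.247, 0.0246]
tool_rot: [-0.139, 0.99, 0.0, -0.0]
ft_force: [-0.1, 0.3, 0.6]
grip_width: 0.0357
```

apply_moves([
  [0,0,-2,0,0,0,0],
  [0,0,-5,0,0,0,0],
  [0,0,-8,0,0,0,0],
  [0,0,-10,0,0,0,0],
  [0,0,-10,0,0,0,0],
])

```text
time: 23.8
position: [0.4709, -0.2487, 0.1284]
tool_rot: [-0.14, 0.99, -0.003, 0.003]
ft_force: [0.4, -0.2, -1.8]
grip_width: 0.0357
```

```bash
python3 plan.py 520,80,126,116,0 417.3,383.2,128,125,0
```

```text
t 23.80 pos [ 470.9 -248.7  128.4] phi 106.0 tilt 0.48 F [ 0.4 -0.2 -1.8] w 35.7 q6 -2.55
-> 520,80,126,116,0
[np.float64(-6.9), np.float64(15.1), np.float64(0.1), 0, 0, np.float64(-5.0), 0.0] rows>=4
[np.float64(-8.2), np.float64(14.5), np.float64(0.1), 0, 0, np.float64(-5.0), 0.0] rows>=4
-> 417.3,383.2,128,125,0
[np.float64(-2.0), np.float64(15.9), np.float64(-0.1), 0, 0, np.float64(-4.0), 0.0] rows>=4
[np.float64(-3.2), np.float64(15.6), np.float64(-0.1), 0, 0, np.float64(-5.0), 0.0] rows>=4
```

apply_moves([
  [-6.9,15.1,0,0,0,-5,0],
  [-6.9,15.1,0,0,0,-5,0],
  [-6.9,15.1,0,0,0,-5,0],
  [-6.9,15.1,0,0,0,-5,0],
  [-6.9,15.1,0,0,0,-5,0],
])

```text
time: 24.22
position: [0.4912, -0.0756, 0.1233]
tool_rot: [-0.185, 0.983, 0.003, -0.002]
ft_force: [-1.0, -0.6, -1.8]
grip_width: 0.0358
```

apply_moves([
  [-8.2,14.5,0,0,0,-5,0],
  [-8.2,14.5,0,0,0,-5,0],
  [-8.2,14.5,0,0,0,-5,0],
  [-8.2,14.5,0,0,0,-5,0],
  [-8.2,14.5,0,0,0,-5,0],
])

```text
time: 24.63
position: [0.5176, 0.0884, 0.1237]
tool_rot: [-0.228, 0.974, 0.001, 0.0]
ft_force: [-0.8, -0.6, -1.3]
grip_width: 0.0359
```

apply_moves([
  [-2,15.9,0,0,0,-4,0],
  [-2,15.9,0,0,0,-4,0],
  [-2,15.9,0,0,0,-4,0],
  [-2,15.9,0,0,0,-4,0],
  [-2,15.9,0,0,0,-4,0],
])

```text
time: 25.05
position: [0.4624, 0.238, 0.1235]
tool_rot: [-0.262, 0.965, 0.001, -0.002]
ft_force: [-0.2, 0.8, -1.1]
grip_width: 0.0352
```

apply_moves([
  [-3.2,15.6,0,0,0,-5,0],
  [-3.2,15.6,0,0,0,-5,0],
  [-3.2,15.6,0,0,0,-5,0],
  [-3.2,15.6,0,0,0,-5,0],
  [-3.2,15.6,0,0,0,-5,0],
])

```text
time: 25.47
position: [0.4139, 0.3893, 0.1238]
tool_rot: [-0.303, 0.953, 0.001, 0.0]
ft_force: [0.5, -0.8, -1.6]
grip_width: 0.036
```

apply_moves([
  [0,0,0,0,0,0,0],
  [0,0,0,0,0,0,0],
  [0,0,0,0,0,0,0],
])

```text
time: 25.72
position: [0.416, 0.383, 0.1239]
tool_rot: [-0.3, 0.954, -0.0, -0.001]
ft_force: [0.8, 1.3, -1.8]
grip_width: 0.036
```

```bash
python3 plan.py 417.3,383.2,35,125,0
```

```text
t 25.72 pos [416.  383.  123.9] phi 124.9 tilt 0.10 F [ 0.8  1.3 -1.8] w 36.0 q6 -1.63
-> 417.3,383.2,35,125,0
[np.float64(-0.1), np.float64(-0.1), np.float64(8.9), 0, 0, np.float64(0.0), 0.0] rows>=3
```

Grasp height relative to the underside is 21.5 mm, so it should touch down at a TCP height of about 28.5 mm.

apply_moves([
  [-0.1,-0.1,4,0,0,0,0],
  [-0.1,-0.1,7,0,0,0,0],
  [-0.1,-0.1,8.4,0,0,0,0],
  [-0.1,-0.1,8.9,0,0,0,0],
  [-0.1,-0.1,8.9,0,0,0,0],
])

```text
time: 26.13
position: [0.4171, 0.3826, 0.0342]
tool_rot: [-0.3, 0.954, -0.0, -0.002]
ft_force: [-0.5, 0.7, -0.7]
grip_width: 0.0357
```

apply_moves([
  [0,0,0.2,0,0,0,0],
  [0,0,0.3,0,0,0,0],
  [0,0,0.5,0,0,0,0],
  [0,0,0.5,0,0,0,0],
  [0,0,0.5,0,0,0,0],
])

```text
time: 26.55
position: [0.4175, 0.3846, 0.0312]
tool_rot: [-0.301, 0.954, 0.0, 0.001]
ft_force: [-0.8, 0.0, -1.4]
grip_width: 0.036
```

apply_moves([
  [0,0,0.1,0,0,0,0],
  [0,0,0.2,0,0,0,0],
  [0,0,0.2,0,0,0,0],
])

```text
time: 26.8
position: [0.4172, 0.3845, 0.0286]
tool_rot: [-0.301, 0.954, 0.0, 0.0]
ft_force: [-0.3, 0.5, -0.8]
grip_width: 0.0361
```

apply_moves([
  [0,0,0.1,0,0,0,0],
  [0,0,0.1,0,0,0,0],
  [0,0,0.1,0,0,0,0],
])

```text
time: 27.05
position: [0.4172, 0.3845, 0.0286]
tool_rot: [-0.301, 0.954, 0.0, 0.0]
ft_force: [-1.8, -2.0, 5.9]
grip_width: 0.0354
```

apply_moves([
  [0,0,-0.1,0,0,0,0.55],
  [0,0,-0.1,0,0,0,0.55],
  [0,0,-0.1,0,0,0,0.55],
  [0,0,-0.1,0,0,0,0.55],
])

```text
time: 27.38
position: [0.4172, 0.3844, 0.0285]
tool_rot: [-0.301, 0.954, 0.0, 0.0]
ft_force: [0.6, -0.3, -0.0]
grip_width: 0.0469
```

apply_moves([
  [0,0,-2,0,0,0,0.55],
  [0,0,-6,0,0,0,0.55],
  [0,0,-8.5,0,0,0,0.55],
  [0,0,-8.5,0,0,0,0.55],
  [0,0,-8.5,0,0,0,0.55],
])

```text
time: 27.8
position: [0.4181, 0.385, 0.115]
tool_rot: [-0.301, 0.954, 0.0, 0.002]
ft_force: [0.5, -0.6, -0.3]
grip_width: 0.0479
```

```bash
python3 plan.py 510,0,110,67,.55 474,-333,95,11,.55
```

```text
t 27.80 pos [418.1 385.  115. ] phi 125.0 tilt 0.21 F [ 0.5 -0.6 -0.3] w 47.9 q6 -1.63
-> 510,0,110,67,.55
[np.float64(4.9), np.float64(-12.3), np.float64(0.2), 0, 0, np.float64(19.0), 0.55] rows>=4
[np.float64(0.6), np.float64(-13.2), np.float64(0.1), 0, 0, np.float64(20.0), 0.55] rows>=4
[np.float64(-4.0), np.float64(-12.5), np.float64(0.2), 0, 0, np.float64(19.0), 0.55] rows>=4
-> 474,-333,95,11,.55
[np.float64(-4.8), np.float64(-16.0), np.float64(0.7), 0, 0, np.float64(28.0), 0.55] rows>=5
[np.float64(-11.8), np.float64(-11.9), np.float64(0.8), 0, 0, np.float64(28.0), 0.55] rows>=5
```

apply_moves([
  [4.9,-12.3,0,0,0,19,0.55],
  [4.9,-12.3,0,0,0,19,0.55],
  [4.9,-12.3,0,0,0,19,0.55],
  [4.9,-12.3,0,0,0,19,0.55],
])

```text
time: 28.13
position: [0.4471, 0.2505, 0.1118]
tool_rot: [-0.136, 0.991, -0.001, -0.002]
ft_force: [-0.2, -0.4, 0.5]
grip_width: 0.048
```

apply_moves([
  [0.6,-13.2,0,0,0,20,0.55],
  [0.6,-13.2,0,0,0,20,0.55],
  [0.6,-13.2,0,0,0,20,0.55],
  [0.6,-13.2,0,0,0,20,0.55],
])

```text
time: 28.47
position: [0.4796, 0.1223, 0.1123]
tool_rot: [0.038, 0.999, -0.001, -0.0]
ft_force: [-1.0, 0.4, -0.3]
grip_width: 0.0478
```

apply_moves([
  [-4,-12.5,0,0,0,19,0.55],
  [-4,-12.5,0,0,0,19,0.55],
  [-4,-12.5,0,0,0,19,0.55],
  [-4,-12.5,0,0,0,19,0.55],
])

```text
time: 28.8
position: [0.5123, -0.0056, 0.1127]
tool_rot: [0.202, 0.979, -0.001, 0.002]
ft_force: [0.4, -0.1, -0.8]
grip_width: 0.0476
```

apply_moves([
  [-4.8,-16,0.7,0,0,28,0.55],
  [-4.8,-16,0.7,0,0,28,0.55],
  [-4.8,-16,0.7,0,0,28,0.55],
  [-4.8,-16,0.7,0,0,28,0.55],
  [-4.8,-16,0.7,0,0,28,0.55],
])

```text
time: 29.22
position: [0.4921, -0.1729, 0.1055]
tool_rot: [0.434, 0.901, -0.001, 0.002]
ft_force: [0.7, 0.8, -0.2]
grip_width: 0.0478
```

apply_moves([
  [-11.8,-11.9,0.8,0,0,28,0.55],
  [-11.8,-11.9,0.8,0,0,28,0.55],
  [-11.8,-11.9,0.8,0,0,28,0.55],
  [-11.8,-11.9,0.8,0,0,28,0.55],
  [-11.8,-11.9,0.8,0,0,28,0.55],
])

```text
time: 29.63
position: [0.4741, -0.3404, 0.0977]
tool_rot: [0.638, 0.77, -0.001, 0.003]
ft_force: [1.4, -0.7, -0.2]
grip_width: 0.0481
```

apply_moves([
  [0,0,0,0,0,0,0.55],
  [0,0,0,0,0,0,0.55],
  [0,0,0,0,0,0,0.55],
  [0,0,0,0,0,0,0.55],
])

```text
time: 29.97
position: [0.4732, -0.3306, 0.0982]
tool_rot: [0.635, 0.773, 0.0, -0.001]
ft_force: [-0.2, 0.2, 0.3]
grip_width: 0.0475
```

```bash
python3 plan.py 474,-333,32,11,.55
```

```text
t 29.97 pos [ 473.2 -330.6   98.2] phi 11.2 tilt 0.13 F [-0.2  0.2  0.3] w 47.5 q6 -1.00
-> 474,-333,32,11,.55
[np.float64(-0.3), np.float64(0.0), np.float64(6.6), 0, 0, np.float64(0.0), 0.55] rows>=2
```

apply_moves([
  [-0.2,0,3.3,0,0,0,0.55],
  [-0.2,0,5.2,0,0,0,0.55],
  [-0.2,0,6.2,0,0,0,0.55],
  [-0.2,0,6.6,0,0,0,0.55],
  [-0.2,0,6.6,0,0,0,0.55],
])

```text
time: 30.38
position: [0.4734, -0.3338, 0.0319]
tool_rot: [0.635, 0.772, 0.0, -0.001]
ft_force: [-0.1, -0.0, 0.0]
grip_width: 0.0476
```

apply_moves([
  [0,0,0.2,0,0,0,0.55],
  [0,0,0.3,0,0,0,0.55],
  [0,0,0.4,0,0,0,0.55],
  [0,0,0.4,0,0,0,0.55],
])

```text
time: 30.72
position: [0.4738, -0.3354, 0.0292]
tool_rot: [0.636, 0.772, -0.0, 0.001]
ft_force: [-0.1, -0.7, -0.1]
grip_width: 0.0478
```

apply_moves([
  [0.2,0,0.3,0,0,0,0.55],
  [0.2,0,0.5,0,0,0,0.55],
  [0.2,0,0.5,0,0,0,0.55],
  [0.2,0,0.5,0,0,0,0.55],
])

```text
time: 31.05
position: [0.473, -0.333, 0.0234]
tool_rot: [0.636, 0.772, 0.0, -0.0]
ft_force: [-0.3, -0.2, 0.5]
grip_width: 0.0479
```

apply_moves([
  [0,0,0,0,0,0,0],
  [0,0,0,0,0,0,0],
  [0,0,0,0,0,0,0],
  [0,0,0,0,0,0,0],
  [0,0,0,0,0,0,0],
], newtons=30)

```text
time: 31.47
position: [0.4732, -0.3332, 0.0236]
tool_rot: [0.636, 0.772, 0.0, 0.0]
ft_force: [0.0, 0.5, 0.6]
grip_width: 0.0329
```

apply_moves([
  [0,0,-1,0,0,0,0],
  [0,0,-4,0,0,0,0],
  [0,0,-8,0,0,0,0],
  [0,0,-11,0,0,0,0],
  [0,0,-11,0,0,0,0],
])

```text
time: 31.88
position: [0.4761, -0.3359, 0.1403]
tool_rot: [0.636, 0.772, -0.001, 0.006]
ft_force: [1.2, -0.8, -0.8]
grip_width: 0.033
```

```bash
python3 plan.py 546.1,195.1,135,35,0; python3 - <<'E'
from h import *
im=robot.camera("side")[:,:,::-1].copy(); crop(im,"pics/l1.png",240,250,400,370,5)
E
```

```text
t 31.88 pos [ 476.1 -335.9  140.3] phi 11.0 tilt 0.73 F [ 1.2 -0.8 -0.8] w 33.0 q6 -1.00
-> 546.1,195.1,135,35,0
[np.float64(16.9), np.float64(5.7), np.float64(0.2), 0, 0, np.float64(-8.0), 0.0] rows>=5
[np.float64(16.0), np.float64(8.0), np.float64(0.2), 0, 0, np.float64(-8.0), 0.0] rows>=5
[np.float64(14.7), np.float64(10.1), np.float64(0.1), 0, 0, np.float64(-8.0), 0.0] rows>=5
```

View pics/l1.png

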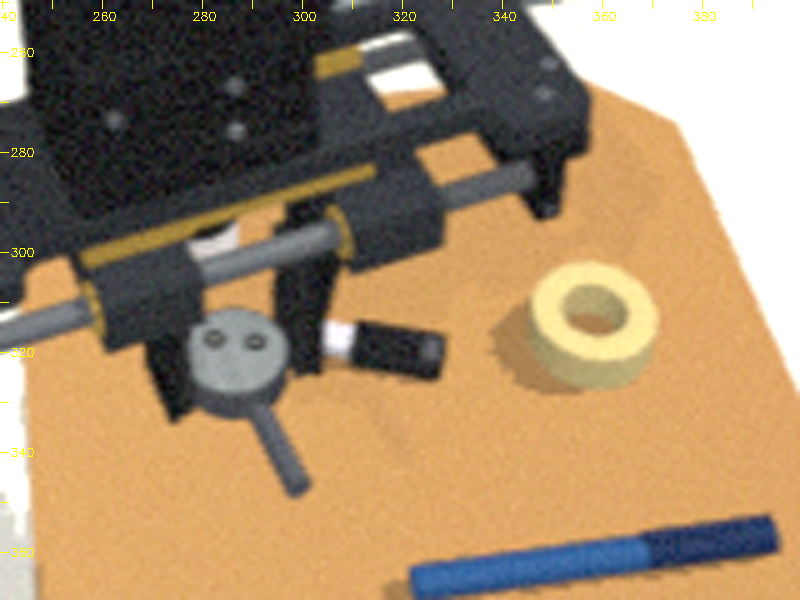

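The lollipop is gripped level by its head (about (287,320)), with its stem towards the camera. The marker, USB stick and tape have not moved.

apply_moves([
  [16.9,5.7,0,0,0,-8,0],
  [16.9,5.7,0,0,0,-8,0],
  [16.9,5.7,0,0,0,-8,0],
  [16.9,5.7,0,0,0,-8,0],
  [16.9,5.7,0,0,0,-8,0],
])

```text
time: 32.35
position: [0.4941, -0.1499, 0.1323]
tool_rot: [0.579, 0.815, 0.0, -0.004]
ft_force: [-0.6, 0.7, -1.1]
grip_width: 0.033
```

apply_moves([
  [16,8,0,0,0,-8,0],
  [16,8,0,0,0,-8,0],
  [16,8,0,0,0,-8,0],
  [16,8,0,0,0,-8,0],
  [16,8,0,0,0,-8,0],
])

```text
time: 32.77
position: [0.519, 0.0258, 0.1327]
tool_rot: [0.521, 0.854, 0.0, -0.002]
ft_force: [-0.0, -1.1, -0.4]
grip_width: 0.033
```

apply_moves([
  [14.7,10.1,0,0,0,-8,0],
  [14.7,10.1,0,0,0,-8,0],
  [14.7,10.1,0,0,0,-8,0],
  [14.7,10.1,0,0,0,-8,0],
  [14.7,10.1,0,0,0,-8,0],
])

```text
time: 33.18
position: [0.5437, 0.2025, 0.133]
tool_rot: [0.46, 0.888, 0.001, -0.0]
ft_force: [-0.4, -0.1, -1.3]
grip_width: 0.033
```

apply_moves([
  [0,0,0,0,0,0,0],
  [0,0,0,0,0,0,0],
  [0,0,0,0,0,0,0],
  [0,0,0,0,0,0,0],
])

```text
time: 33.52
position: [0.5431, 0.1959, 0.1332]
tool_rot: [0.462, 0.887, -0.001, -0.0]
ft_force: [-0.5, -0.1, -1.3]
grip_width: 0.0328
```

```bash
python3 plan.py 546.1,195.1,35,35,0
```

```text
t 33.52 pos [543.1 195.9 133.2] phi 34.9 tilt 0.09 F [-0.5 -0.1 -1.3] w 32.8 q6 -0.46
-> 546.1,195.1,35,35,0
[np.float64(-0.2), np.float64(0.2), np.float64(9.8), 0, 0, np.float64(0.0), 0.0] rows>=3
```

apply_moves([
  [-0.2,0.2,4,0,0,0,0],
  [-0.2,0.2,7,0,0,0,0],
  [-0.2,0.2,9,0,0,0,0],
  [-0.2,0.2,9.8,0,0,0,0],
  [-0.2,0.2,9.8,0,0,0,0],
])

```text
time: 33.93
position: [0.5449, 0.1957, 0.0336]
tool_rot: [0.462, 0.887, -0.001, -0.002]
ft_force: [0.0, 0.9, -1.1]
grip_width: 0.0328
```

apply_moves([
  [0,0,0.2,0,0,0,0],
  [0,0,0.3,0,0,0,0],
  [0,0,0.5,0,0,0,0],
  [0,0,0.5,0,0,0,0],
  [0,0,0.5,0,0,0,0],
])

```text
time: 34.35
position: [0.5467, 0.1975, 0.0314]
tool_rot: [0.461, 0.887, 0.0, 0.001]
ft_force: [0.1, -0.2, -0.3]
grip_width: 0.033
```

apply_moves([
  [0,0,0.1,0,0,0,0],
  [0,0,0.2,0,0,0,0],
  [0,0,0.2,0,0,0,0],
])

```text
time: 34.6
position: [0.5461, 0.1974, 0.0286]
tool_rot: [0.461, 0.887, 0.0, -0.0]
ft_force: [-0.0, -0.2, -1.0]
grip_width: 0.0327
```

apply_moves([
  [0,0,0.1,0,0,0,0],
  [0,0,0.1,0,0,0,0],
  [0,0,0.1,0,0,0,0],
])

```text
time: 34.85
position: [0.5462, 0.1975, 0.0276]
tool_rot: [0.462, 0.887, 0.0, 0.0]
ft_force: [1.2, 0.6, 0.6]
grip_width: 0.033
```

apply_moves([
  [0,0,0.1,0,0,0,0],
  [0,0,0.1,0,0,0,0],
  [0,0,0.1,0,0,0,0],
])

```text
time: 35.1
position: [0.5463, 0.1975, 0.0276]
tool_rot: [0.462, 0.887, 0.0, 0.0]
ft_force: [-0.2, -0.4, 6.3]
grip_width: 0.0331
```

Contact made. Release, lift, and move clear for the final pictures.

apply_moves([
  [0,0,-0.1,0,0,0,0.55],
  [0,0,-0.1,0,0,0,0.55],
  [0,0,-0.1,0,0,0,0.55],
  [0,0,-0.1,0,0,0,0.55],
])

```text
time: 35.43
position: [0.5462, 0.1973, 0.0274]
tool_rot: [0.462, 0.887, -0.0, -0.0]
ft_force: [-1.1, -0.2, 0.6]
grip_width: 0.0463
```

apply_moves([
  [0,0,-2,0,0,0,0.55],
  [0,0,-6,0,0,0,0.55],
  [0,0,-10,0,0,0,0.55],
  [0,0,-14,0,0,0,0.55],
  [0,0,-16,0,0,0,0.55],
])

```text
time: 35.85
position: [0.5482, 0.1978, 0.1921]
tool_rot: [0.461, 0.887, 0.002, 0.003]
ft_force: [1.4, 0.8, -0.4]
grip_width: 0.0476
```

```bash
python3 plan.py 430,-10,240,35,.55 330,-330,260,0,.55 170,-580,260,-50,.55
```

```text
t 35.85 pos [548.2 197.8 192.1] phi 35.0 tilt 0.39 F [ 1.4  0.8 -0.4] w 47.6 q6 -0.46
-> 430,-10,240,35,.55
[np.float64(-5.1), np.float64(-10.8), np.float64(-2.4), 0, 0, np.float64(0.0), 0.55] rows>=3
[np.float64(-5.1), np.float64(-10.8), np.float64(-2.4), 0, 0, np.float64(0.0), 0.55] rows>=3
-> 330,-330,260,0,.55
[np.float64(-10.2), np.float64(-13.3), np.float64(-1.0), 0, 0, np.float64(18.0), 0.55] rows>=5
[np.float64(-13.9), np.float64(-9.4), np.float64(-1.0), 0, 0, np.float64(17.0), 0.55] rows>=5
-> 170,-580,260,-50,.55
[np.float64(-12.5), np.float64(-8.0), np.float64(0.0), 0, 0, np.float64(25.0), 0.55] rows>=4
[np.float64(-14.7), np.float64(-2.0), np.float64(0.0), 0, 0, np.float64(25.0), 0.55] rows>=4
```

apply_moves([
  [-5.1,-10.8,-2.4,0,0,0,0.55],
  [-5.1,-10.8,-2.4,0,0,0,0.55],
  [-5.1,-10.8,-2.4,0,0,0,0.55],
  [-5.1,-10.8,-2.4,0,0,0,0.55],
])

```text
time: 36.18
position: [0.4833, 0.0898, 0.2123]
tool_rot: [0.463, 0.886, -0.002, -0.001]
ft_force: [-0.8, -0.1, -0.2]
grip_width: 0.0481
```

apply_moves([
  [-5.1,-10.8,-2.4,0,0,0,0.55],
  [-5.1,-10.8,-2.4,0,0,0,0.55],
  [-5.1,-10.8,-2.4,0,0,0,0.55],
  [-5.1,-10.8,-2.4,0,0,0,0.55],
])

```text
time: 36.52
position: [0.4258, -0.014, 0.2362]
tool_rot: [0.464, 0.886, -0.001, 0.0]
ft_force: [-0.5, 0.8, 0.9]
grip_width: 0.048
```

apply_moves([
  [-10.2,-13.3,-1,0,0,18,0.55],
  [-10.2,-13.3,-1,0,0,18,0.55],
  [-10.2,-13.3,-1,0,0,18,0.55],
  [-10.2,-13.3,-1,0,0,18,0.55],
  [-10.2,-13.3,-1,0,0,18,0.55],
])

```text
time: 36.93
position: [0.378, -0.177, 0.2462]
tool_rot: [0.598, 0.802, -0.001, 0.003]
ft_force: [1.1, -0.4, 0.6]
grip_width: 0.0479
```

apply_moves([
  [-13.9,-9.4,-1,0,0,17,0.55],
  [-13.9,-9.4,-1,0,0,17,0.55],
  [-13.9,-9.4,-1,0,0,17,0.55],
  [-13.9,-9.4,-1,0,0,17,0.55],
  [-13.9,-9.4,-1,0,0,17,0.55],
])

```text
time: 37.35
position: [0.3287, -0.3384, 0.2563]
tool_rot: [0.709, 0.705, -0.002, 0.004]
ft_force: [1.1, -0.7, 0.7]
grip_width: 0.0477
```

apply_moves([
  [-12.5,-8,0,0,0,25,0.55],
  [-12.5,-8,0,0,0,25,0.55],
  [-12.5,-8,0,0,0,25,0.55],
  [-12.5,-8,0,0,0,25,0.55],
  [-12.5,-8,0,0,0,25,0.55],
])

```text
time: 37.77
position: [0.2473, -0.4603, 0.2553]
tool_rot: [0.845, 0.535, -0.001, 0.002]
ft_force: [1.2, 0.3, 0.1]
grip_width: 0.0477
```

apply_moves([
  [-14.7,-2,0,0,0,25,0.55],
  [-14.7,-2,0,0,0,25,0.55],
  [-14.7,-2,0,0,0,25,0.55],
  [-14.7,-2,0,0,0,25,0.55],
  [-14.7,-2,0,0,0,25,0.55],
])

```text
time: 38.18
position: [0.1669, -0.5844, 0.255]
tool_rot: [0.94, 0.34, -0.001, 0.002]
ft_force: [0.7, 0.1, -0.5]
grip_width: 0.0479
```

apply_moves([
  [0,0,0,0,0,0,0.55],
  [0,0,0,0,0,0,0.55],
  [0,0,0,0,0,0,0.55],
  [0,0,0,0,0,0,0.55],
  [0,0,0,0,0,0,0.55],
])

```text
time: 38.6
position: [0.1693, -0.5792, 0.2557]
tool_rot: [0.939, 0.343, 0.0, -0.0]
ft_force: [0.3, 0.5, 0.2]
grip_width: 0.048
```

```bash
python3 - <<'E'
from h import *
t=np.mean([robot.camera("top") for _ in range(3)],0).astype(np.uint8)[:,:,::-1].copy()
s=np.mean([robot.camera("side") for _ in range(3)],0).astype(np.uint8)[:,:,::-1].copy()
cv2.imwrite("pics/t9.png",t);cv2.imwrite("pics/s9.png",s)
crop(t,"pics/f1.png",138,156,338,286,4)
crop(s,"pics/f2.png",190,132,430,312,3.3)
E
```

```text
(no output)
```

View pics/f1.png

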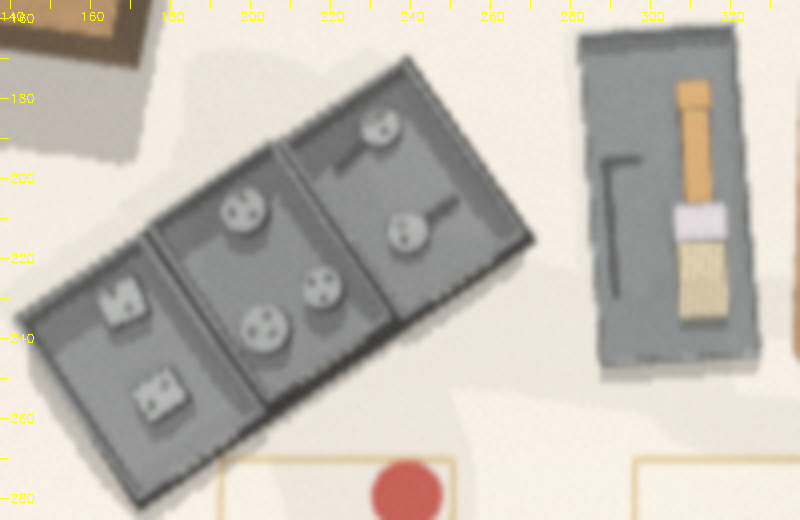

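View pics/f2.png

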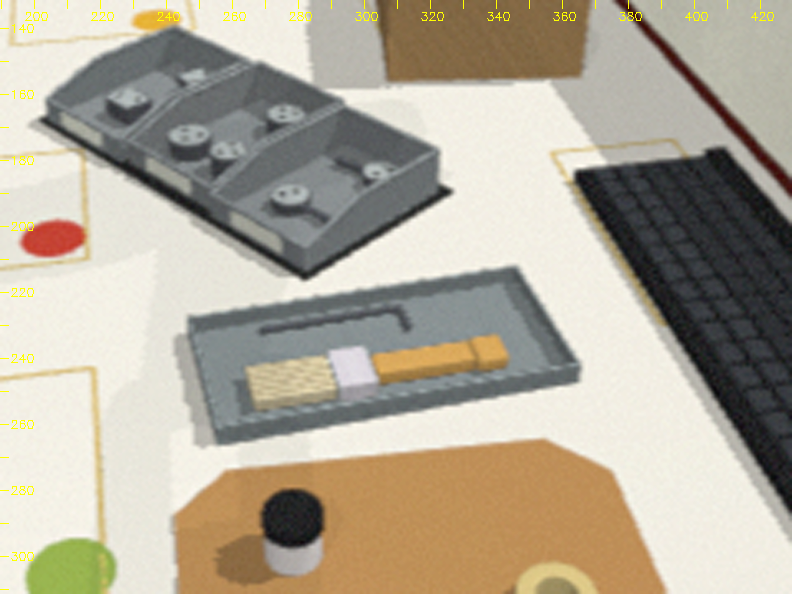

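Everything is in its bin: block at about (177,254), discs at (203,238) and (218,228), lollipop at (239,214). The brush is wholly inside the tray. Next I'll check the bystanders numerically, then hand in.

```bash
python3 - <<'E'
from h import *
for n,(A,B),L in(("top",("t1","t9"),{"tape":(383,187),"usb":(382,214),"marker":(413,198),"pot":(362,231),"hex":(290,212)}),("side",("s1","s9"),{"tape":(359,311),"usb":(316,319),"marker":(358,360),"pot":(278,292)})):
    a=cv2.imread(f"pics/{A}.png",0).astype(np.float32);b=cv2.imread(f"pics/{B}.png",0).astype(np.float32)
    for k,(x,y) in L.items():
        w=22 if k=="marker" else 11
        q=b[y-w-4:y+w+5,x-w-4:x+w+5];t=a[y-w:y+w+1,x-w:x+w+1]
        r=cv2.minMaxLoc(cv2.matchTemplate(q,t,cv2.TM_CCOEFF_NORMED)); print(n,k,"shift px",np.array(r[3])-4,"corr %.3f"%r[1])
robot.hand_in(); print(robot.get_obs()["time"])
E
```

```text
top tape shift px [0 0] corr 0.997
top usb shift px [0 0] corr 0.998
top marker shift px [0 0] corr 0.996
top pot shift px [0 0] corr 0.998
top hex shift px [0 0] corr 0.999
side tape shift px [0 0] corr 0.997
side usb shift px [0 0] corr 0.998
side marker shift px [0 0] corr 0.996
side pot shift px [0 0] corr 0.997
the job is handed in; nothing more can be done
the job is handed in; nothing more can be done
```

All four samples and the brush are put away, and the job is handed in at about 39 s of the 72 s allowed. I moved the brush into the tool tray first, because it lay across the disc bin. Then I set disc_a, disc_b, the block and the lollipop down one by one in the bins of their own shape, each lowered until it touched the bin floor (about 5–6 N) before release.

**Final pictures (top and side):** both discs lie with the reference disc, the block with the block and the lollipop with the lollipop. The brush lies wholly inside the tray, clear of the hex key.

**Bystanders:** image matching found zero pixel shift for the tape, pot, marker, USB stick and hex key. The hex key was matched in the top view only; the others in both views.

**Forces and fit:** the largest force I saw was 12 N, when the brush touched the tray floor. The bin outlines I fitted were off by up to about 2 px (up to about 6 mm) at some corners, within the clearances I left. No check failed.

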